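# Lid an ink tank and index it under the press

## Task

Take the top magenta lid from the stacker and lay it gently and squarely on the open black tank in the dial plate's nest, its edges flush with the tank's; do not let it drop. Then swing the dial plate clockwise (seen from above) through its clicks until that tank stands under the lid press, and leave the plate resting in that click with the lid still square on the tank. Leave the other lids in the stacker and everything else on the table where they are.

Things in the scene. Friction and masses are not known exactly. Their poses are not given: they have to be found in the camera images.
- lid_a_mid (a point): Centre (half-way up) of the lid to take: the top one of four alike magenta lids piled in the stacker. A plain rigid slab 150 mm long (own x), 52 mm wide (own y), 14 mm thick (z up), about 90 g.
- lid_b_mid (a point): Centre of the next lid down, alike, directly under the first (centres 14 mm apart); two more lie under it. They stay in the stacker.
- stacker: Fixed grey holder of the pile of lids; origin at its underside centre, x along the lids' length. Floor 8 mm above the table, pile of four reaches 64 mm. At each end of the lids, centred on y, a stop post 18 mm wide reaches 58 mm above the table. The lids' long sides are open from 27 mm off the middle to both ends: a lid is gripped there, near one end.
- blades (a point): Half-way between the two aluminium blades that guide the lids at the middle of their long sides, level with the blades' tops, 74 mm above the table. Each blade is 54 mm long (x), 7 mm thick and stands 2 mm off the lids, so there is no room for fingers at the middle of a lid in the stacker.
- tank_top (a point): Centre of the rim of the open black ink tank held fast in one of two orange nests on the dial plate (the other is empty). Tank 150 x 52 mm outside, same outline as a lid, which lies flat on the rim, 114 mm above the table. x along the tank's length, y radially out from the plate's axis, z up.
- nest_cheek (a point): Top of one of the nest's four aluminium cheeks, 134 mm above the table. They stand 6.5 mm off the tank's long sides, from 36 to 76 mm either side of the middle, with no room for fingers between. Only the middle 72 mm is free, so a lid is gripped at its middle here: one gripped by its end must first be set down and gripped again.
- clear_spot (a point): A clear place on the table (point on its surface) to the robot's right; about 200 mm along y by 120 mm along x is free round it, where a lid can be set down and gripped again. Not marked; any clear place will do.
- indexer_axis (a point): Fixed point on the dial plate's turning axis, level with the plate's top, 54 mm above the table; z up, +y towards the press station. The plate is brown, 310 mm in diameter, on a fixed pedestal.
- press_foot (a point): Centre of the underside of the lid press's white foot (120 x 44 mm), 170 mm above the table, over the press station 85 mm from the plate's axis. Tank and lid pass under it. It hangs from a bracket on a column 205 mm from the axis; the press reaches 324 mm above the table.
- handle_mid (a point): Half-way up the upright round black handle on the dial plate, 98 mm above the table, 115 mm from the axis, a quarter turn counter-clockwise (seen from above) from the tank. Diameter 26 mm, reaching from 68 to 136 mm above the table. It spins freely on its stud, so it can be swung round without turning the hand.
- plate (a joint): Dial plate angle, rad: 0 with the tank under the press, growing counter-clockwise from above. A spring plunger clicks every 0.5236 rad (30 deg), at whole multiples from 0. Starts in click 4, 5 or 6; clockwise lowers it. From each click it resists with about 4 N at the handle, 9 N half-way, then snaps on; let go, it settles into the nearest. Stops only at -1.2 and 3.8, not at 0.
- done0: Finished ink tank with lid (150 x 52 x 64 mm, black and magenta), one of three standing loose on the left; stays where it is. Origin at the centre of its underside.
- done1: Second finished tank, the same; stays where it is. Origin at the centre of its underside.
- done2: Third finished tank, the same; stays where it is. Origin at the centre of its underside.
- tape: Loose yellow tape roll, 90 mm across, 24 mm high, lying flat; stays where it is. Origin at the centre of its underside.
- driver: Loose red-handled screwdriver, 200 mm long; stays where it is. Origin at the centre of its underside.
- spanner: Loose steel spanner, 160 mm long; stays where it is. Origin at the centre of its underside.
- solvent: Loose white bottle with a blue cap, 60 mm across, 110 mm high; stays where it is. Origin at the centre of its underside.
- tub: Loose white open tub, 90 mm across, 50 mm high; stays where it is. Origin at the centre of its underside.
There are look-alikes about, which are no part of the job. What is shaped like the part that bears lid_a_mid but grey is not meant.

How it is judged (in metres and radians):
On the way:
1. the lid lies squarely on the tank and is let go (horizontal distance between lid_a_mid and tank_top below 0.006 m and z of lid_a_mid in the frame of tank_top below 0.01 m and angle between the x axis of lid_a_mid and the x axis of tank_top, either way round below 0.09 rad and contact force between the fingers and lid_a below 0.05 N), for 0.2 s.
At the end, for the whole second after the job is handed in: The plate rests in the press click (joint within 0.07 rad of 0), and the lid taken from the top of the stacker lies flat on the tank's rim, centred within 6 mm and in line within 0.09 rad, at rest (value of joint plate between -0.07 and 0.07 rad and velocity of joint plate between -0.05 and 0.05 rad/s and horizontal distance between lid_a_mid and tank_top below 0.006 m and z of lid_a_mid in the frame of tank_top between 0.004 and 0.01 m and angle between the x axis of lid_a_mid and the x axis of tank_top, either way round below 0.09 rad and angle between lid_a_mid's own z axis and vertical below 0.05 rad and linear speed of lid_a below 0.02 m/s); the robot touches nothing.
It fails at once if the lid is dropped or flung (faster than 0.6 m/s with no finger on it) (linear speed of lid_a above 0.6 m/s and contact force between the fingers and lid_a below 0.01 N).
It fails at once if the next lid is pulled out of place in the stacker (over 15 mm) (distance of lid_b_mid from where it was at the start of the episode above 0.015 m).
It fails at once if another thing on the table is moved by more than 25 mm (distance of any of done0, done1, done2, tape, driver, spanner, solvent, tub from where it was at the start of the episode above 0.025 m).
It also fails if it takes over 72 s, if anything falls off the work surface, if the arm or the gripper's body presses on something with over 40 N, if the wrist force passes 120 N, or if a joint passes its speed limit or range.

## Robot

A 6-joint arm with a two-finger parallel gripper is mounted at the origin on the work surface. World frame = base frame: x ahead of the robot, y to its left, z up, the work surface at z = 0. Lengths are in mm, angles in rad, forces in N, time in s.
With the tool pointing down it reaches from about 300 to 775 mm from the base axis. Payload 14.6 kg.
Tool frame: the origin (TCP) lies midway between the tips of the shut fingers; the grasp point (between the pads) lies 19 mm behind it (pinch_z is the distance from the TCP to the grasp point, in mm); z points along the fingers, y is the direction in which the jaws open and shut (so a half turn about z gives the same grasp; the last joint's range is limited). The gripper opens to 94 mm and grips with 3 to 60 N. Pads are 16 mm wide; open, the fingers measure 119 mm over their backs; the gripper's body (75 mm by 177 mm) begins 78 mm behind the grasp point.
Start: joints at [1.041, 0.3, 1.521, -0, 1.321, -0.067], TCP at [245.546, 492.134, 205.446] pointing down, gripper open.
Joint ranges: [-3.03, 3.03], [-0.79, 2.21], [0.23, 2.52], [-1.04, 4.18], [0, 3.07], [-2.55, 2.55]. Speed limits (rad/s): [2.22, 2.22, 2.57, 3.14, 3.14, 3.14].

## Interface

Orientations are given as [roll, pitch, yaw] about the fixed x, y, z axes, in that order (R = Rz(yaw) Ry(pitch) Rx(roll)).
In Python, from cell import read_state, camera, sign_off, pinch_z gives the robot as it stands. The module is installed in compiled form; this text tells all that it offers.
- The arm moves only by the tool servo_tool, never from a script. Its argument "series" is a list of rows, each a list of 6 numbers: the shift along the tool's x, y, z in cm, then the turn, a rotation vector about the tool's x, y, z in rad. In form: [[tx, ty, tz, rx, ry, rz], ...]. A call has exactly 10 rows; each row is the pose to reach, as a shift and turn from the pose commanded when the call began, along the tool's axes at that moment; what a row does not reach only later rows make up. A row lasts 1/12 s, in which the tool goes at most 41.7 mm and 7.16 degrees, less where a joint would pass 70% of its speed; a pose out of reach is approached as far as the arm can. A call with a gripper value outside its range is refused whole. "gripper" is the finger opening in cm, from 0 to 9.4, set as the call begins (left out, the last holds). The fingers move at their own pace and stop on an object; "grip_force" is the grip in N (left out, the last holds). Time passes only in rows, so rows that repeat a pose let the fingers close, or fill a call up. It gives the time, the measured TCP pose, the force and the opening at its end, in the units of the state.
- read_state(): the state, without advancing time (a new reading comes with each control period).
- camera(name): name is "scene" or "top"; returns a dict with "pixels" (384x512x3 uint8, red, green, blue), "fx", "fy", "cx", "cy" (pixels), "k1" (the pictures are not rectified: a ray, as slopes to the right and down, at radius r is drawn at 1 + k1 r^2 times it, then the intrinsics apply), "pose" (4x4, takes a point from camera to world coordinates). Camera axes: x right, y down, z forward; pixel columns grow to the right and rows downward; lengths in mm; the calibration is good to about 2 mm. A picture is of the moment at which its call begins. There is no depth.
- sign_off(): hands the job in, once; it reports no verdict.
The state is a dict: "clock": time; "joints": joint angles; "qd": joint speeds; "effort": joint torques, N m; "eef_pos": TCP position; "eef_rot": TCP orientation; "wrist_force": force on the tool from outside, world axes, zero at the start; "moment": the same for the moment, N m; "finger_gap": finger opening in mm.
Only numpy, scipy, OpenCV 4.12 (cv2) and the standard library are available. Lean on these libraries where they do the work, as an engineer would, in place of code of your own. Each camera call takes 0.05 s, during which the arm holds its last target.

## Working session

There is one attempt and no reset: what is moved stays moved. The work goes in short steps, Python scripts to look and compute and a tool call to move; the robot and the scene stay as the last step left them, time stands still between calls to the robot, and variables do not carry over. Pictures are saved under pics/ and viewed, and the job is handed in when it is done.

Besides the shell and the picture viewer there is one more tool, called after "Call:" as name([rows], argument=value, ...), one row to a line, values as JSON. servo_tool: Moves the arm, as the interface text tells. Its arguments: {"type":"object","properties":{"series":{"type":"array"},"gripper":{"type":"number"},"grip_force":{"type":"number"}},"required":["series"]}

```bash
mkdir -p pics; python3 - <<'E'
from cell import read_state, camera, pinch_z
import cv2, pickle
print(read_state(), pinch_z)
for n in ("scene","top"):
    c=camera(n); print(n,{k:c[k] for k in c if k!="pixels"})
    pickle.dump(c,open(f"{n}0.pkl","wb"))
    cv2.imwrite(f"pics/{n}0.png",cv2.resize(c["pixels"][:,:,::-1],(800,600),interpolation=cv2.INTER_CUBIC))
E
```

```text
{'clock': 0.0, 'joints': array([ 1.04141708e+00,  3.00467768e-01,  1.52159900e+00, -2.15492821e-05,
        1.32069490e+00, -6.65947360e-02]), 'qd': array([ 0.00083186,  0.00014695, -0.00039855, -0.00096138,  0.0009292 ,
       -0.00052107]), 'effort': array([ 9.24946153e-05, -5.31798184e+01, -3.52744710e+01,  7.07867648e-02,
        2.43159255e-02, -1.38384867e-04]), 'eef_pos': array([245.41142167, 491.91126159, 204.88057949]), 'eef_rot': array([-3.14042484e+00, -5.69661619e-05,  2.67881346e+00]), 'wrist_force': array([0.09727632, 0.71393478, 0.17904   ]), 'moment': array([-0.01674583,  0.02764842, -0.02133839]), 'finger_gap': 94.1827882636299} 18.8
scene {'fx': 429.5934376339378, 'fy': 429.5934376339378, 'cx': 254.93804932030164, 'cy': 191.1437679678282, 'k1': -0.009232448472363387, 'pose': array([[ 7.66625421e-01,  5.40901740e-01, -3.45992443e-01,
         1.01690746e+03],
       [ 6.41930728e-01, -6.33469033e-01,  4.32020745e-01,
        -6.15118230e+02],
       [ 1.45052742e-02, -5.53301267e-01, -8.32854913e-01,
         1.35791287e+03],
       [ 0.00000000e+00,  0.00000000e+00,  0.00000000e+00,
         1.00000000e+00]])}
top {'fx': 412.30856311919115, 'fy': 412.30856311919115, 'cx': 255.05521323815134, 'cy': 188.85237733443552, 'k1': -0.03109768102549097, 'pose': array([[-2.31242621e-02, -9.80659385e-01,  1.94351329e-01,
         2.45074739e+02],
       [-9.99717067e-01,  2.15990955e-02, -9.96321327e-03,
         1.47139255e+01],
       [ 5.57270567e-03, -1.94526733e-01, -9.80881387e-01,
         1.55077295e+03],
       [ 0.00000000e+00,  0.00000000e+00,  0.00000000e+00,
         1.00000000e+00]])}
```

View pics/scene0.png

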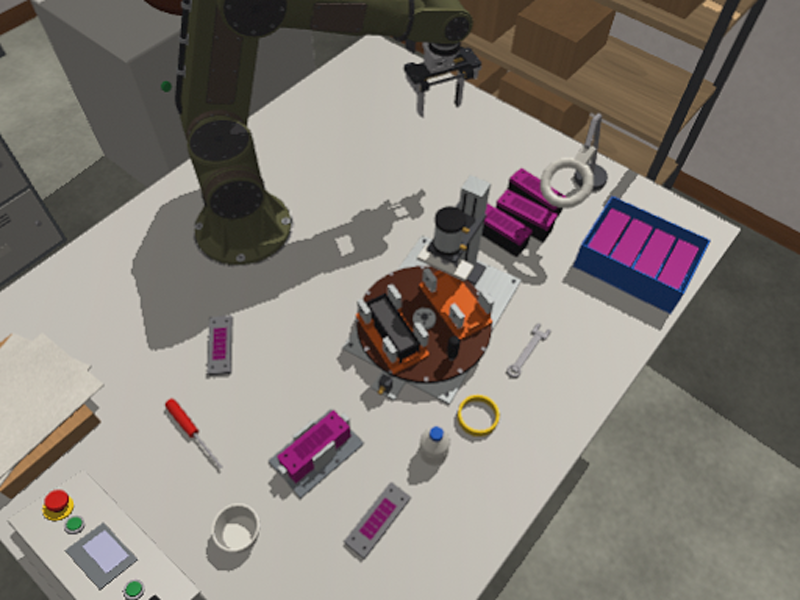

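View pics/top0.png

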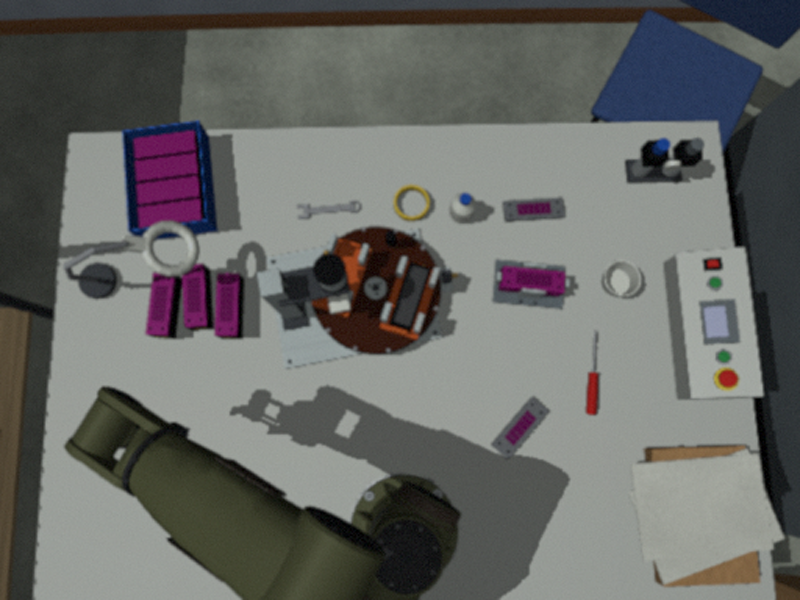

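```bash
cat > h.py <<'E'
import numpy as np, cv2, pickle
def load(n): return pickle.load(open(n+".pkl","rb"))
def proj(c,P):
    P=np.atleast_2d(np.asarray(P,float)); T=np.linalg.inv(c["pose"])
    q=P@T[:3,:3].T+T[:3,3]; s=q[:,:2]/q[:,2:]; r2=(s**2).sum(1,keepdims=True)
    s=s*(1+c["k1"]*r2); return np.c_[s[:,0]*c["fx"]+c["cx"],s[:,1]*c["fy"]+c["cy"]]
def ray(c,uv,z):
    d=np.array([(uv[0]-c["cx"])/c["fx"],(uv[1]-c["cy"])/c["fy"]]);s=d.copy()
    for _ in range(10): s=d/(1+c["k1"]*(s@s))
    v=c["pose"][:3,:3]@np.r_[s,1];o=c["pose"][:3,3]
    return o+v*(z-o[2])/v[2]
def crop(c,x0,y0,x1,y1,name,k=None,polys=()):
    k=k or int(min(800/(x1-x0),600/(y1-y0)))
    im=cv2.resize(c["pixels"][y0:y1,x0:x1,::-1],None,fx=k,fy=k,interpolation=cv2.INTER_CUBIC)
    for p,col in polys:
        q=((proj(c,p)-[x0,y0]+.5)*k).astype(np.int32)
        cv2.polylines(im,[q.reshape(-1,1,2)],len(q)>2,col,1)
    for u in range(x0-x0%10+10,x1,10): cv2.putText(im,str(u),((u-x0)*k,8),0,.3,(0,0,255))
    for v in range(y0-y0%10+10,y1,10): cv2.putText(im,str(v),(0,(v-y0)*k),0,.3,(0,0,255))
    cv2.imwrite("pics/"+name,im)
E
python3 - <<'E'
from h import *
t=load("top0");s=load("scene0")
crop(t,310,160,370,200,"t_st.png");crop(t,190,140,300,230,"t_pl.png")
crop(s,165,255,240,320,"s_st.png");crop(s,210,110,340,260,"s_pl.png")
for uv in[(341,179)]:print(ray(t,uv,64))
E
```

```text
[ 569.84136941 -319.45316753   64.        ]
```

View pics/t_st.png

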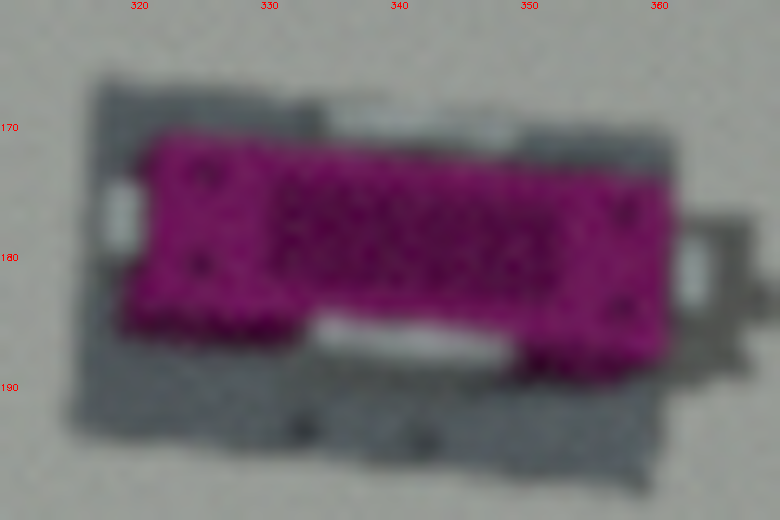

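View pics/t_pl.png

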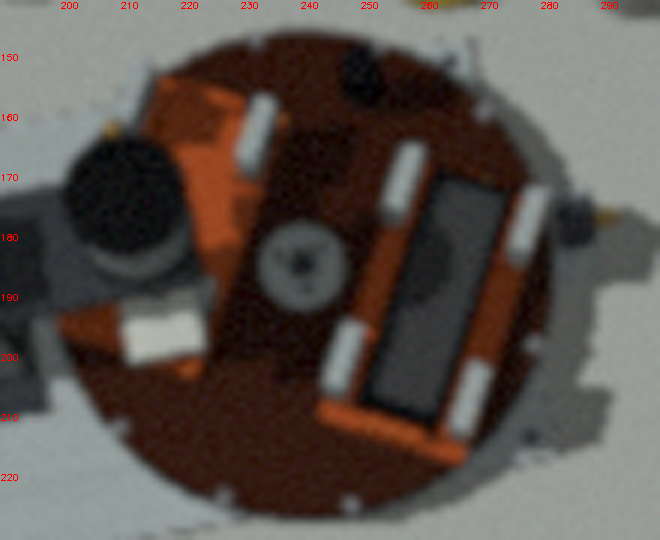

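View pics/s_st.png

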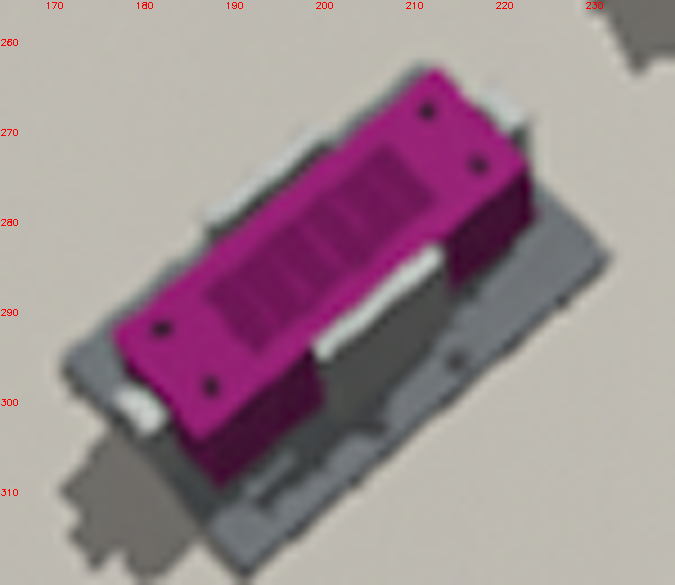

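View pics/s_pl.png

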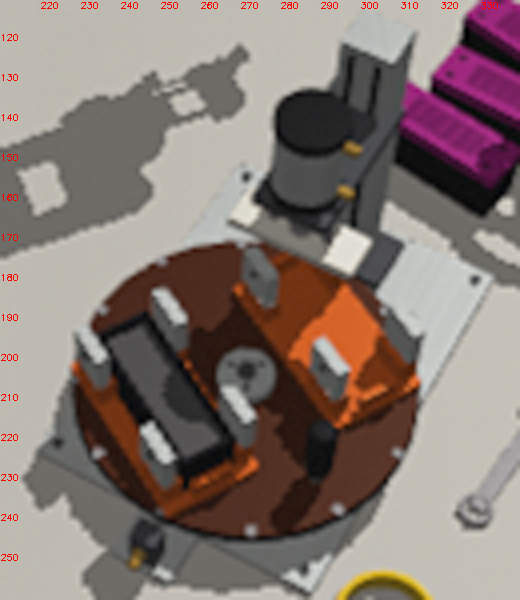

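```bash
cat > fit.py <<'E'
from h import *
from scipy.optimize import least_squares
t=load("top0");s=load("scene0")
def rect(x,y,a,z,L=150,W=52):
    c,n=np.cos(a),np.sin(a)
    return np.array([[x+c*i*L/2-n*j*W/2,y+n*i*L/2+c*j*W/2,z] for i,j in((1,1),(1,-1),(-1,-1),(-1,1))])
def fitrect(tp,sp,z,x0):
    tp=np.array(tp)-.5;sp=np.array(sp)-.5
    res={}
    for nm,lst in(("both",[(t,tp),(s,sp)]),("top",[(t,tp)]),("scene",[(s,sp)])):
        f=lambda p:np.concatenate([(proj(c,rect(p[0]*100,p[1]*100,p[2],z))-q).ravel() for c,q in lst])
        r=least_squares(f,x0);print(nm,(r.x*[100,100,1]).round(3),"rms",np.sqrt((r.fun**2).mean()).round(2));res[nm]=r.x*[100,100,1]
    return res["both"]
if __name__=="__main__":
    # lid: x axis ~ +y ; order (+x+y),(+x-y),(-x-y),(-x+y): with yaw 90: +x=left in top, +y=down(-x)
    print("lid");L=fitrect([(319.6,184),(321.9,170.4),(361.7,173.8),(360.9,187.3)],[(177.4,291.7),(187.2,304.2),(223.7,272.6),(213.3,262.2)],64,[5.7,-3.2,1.6]) if 0 else None
    a=np.array([(319.6,184),(321.9,170.4),(361.7,173.8),(360.9,187.3)]);b=np.array([(213.3,262.2),(223.7,272.6),(187.2,304.2),(177.4,291.7)])
    L=fitrect(a,b,64,[5.7,-3.2,1.6])
    print("tank")
    a=np.array([(262.8,168.7),(274.7,170.8),(262.8,210.8),(250,207)])
    b=np.array([(267.5,222.5),(256.25,228.75),(235.75,192.5),(247.5,188.25)])
    a=a[[0,1,2,3]]
    T=fitrect(a,b,114,[5.3,-.3,-.2])
    th=np.linspace(0,2*np.pi,200)
    def circ(x,y,R=155,z=54):return np.c_[x+R*np.cos(th),y+R*np.sin(th),0*th+z]
    def ext(c,x,y):
        q=proj(c,circ(x,y));return np.r_[q.min(0),q.max(0)]
    et=np.array([200.3,145,282,226.3])-.5; es=np.array([228.75,170.5,314.5,245])-.5
    f=lambda p:np.r_[ext(t,*p*100)-et,ext(s,*p*100)-es]
    r=least_squares(f,[5.5,.3]);print("axis",r.x*100,r.fun.round(2));A=r.x*100
    crop(t,190,140,370,230,"ov_t.png",4,[(rect(*L,64),(0,255,0)),(rect(*T,114),(0,255,0)),(circ(*A),(255,255,0))])
    crop(s,165,110,340,320,"ov_s.png",3,[(rect(*L,64),(0,255,0)),(rect(*T,114),(0,255,0)),(circ(*A),(255,255,0))])
    d=T[:2]-A;print("tank rel axis",np.hypot(*d),np.degrees(np.arctan2(d[1],d[0])), "tank x yaw",np.degrees(T[2]))
    print("press foot px top",[ray(t,q,170) for q in[(190+125/6,140+310/6),(190+200/6,140+365/6)]])
E
python3 fit.py
```

```text
lid
both [ 570.413 -319.537    1.457] rms 0.58
top [ 572.334 -317.872    1.457] rms 0.4
scene [ 568.938 -320.702    1.457] rms 0.32
tank
both [ 5.30758e+02 -2.65830e+01 -3.63000e-01] rms 1.18
top [ 5.30027e+02 -2.50220e+01 -3.20000e-01] rms 0.81
scene [ 5.3179e+02 -2.8246e+01 -4.0300e-01] rms 1.01
axis [558.86827415  52.51272962] [-0.96 -0.    0.94  0.54 -0.4   0.35  0.81  0.03]
tank rel axis 83.94274844179401 -109.56470516116264 tank x yaw -20.8053615154462
press foot px top [array([512.20240095, 151.61958805, 170.        ]), array([479.58889782, 109.28171877, 170.        ])]
```

```bash
ls pics
```

```text
ov_s.png
ov_t.png
s_pl.png
s_st.png
scene0.png
t_pl.png
t_st.png
top0.png
```

View pics/ov_t.png

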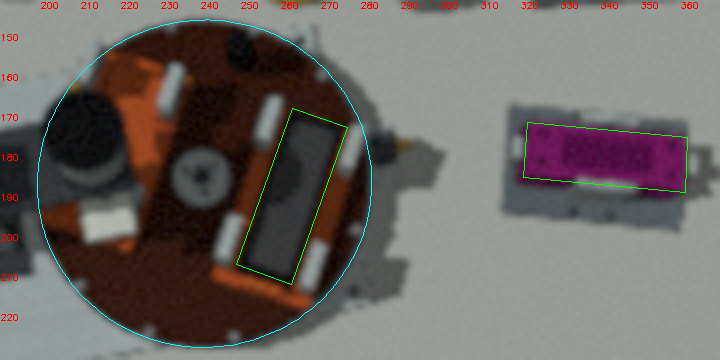

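View pics/ov_s.png

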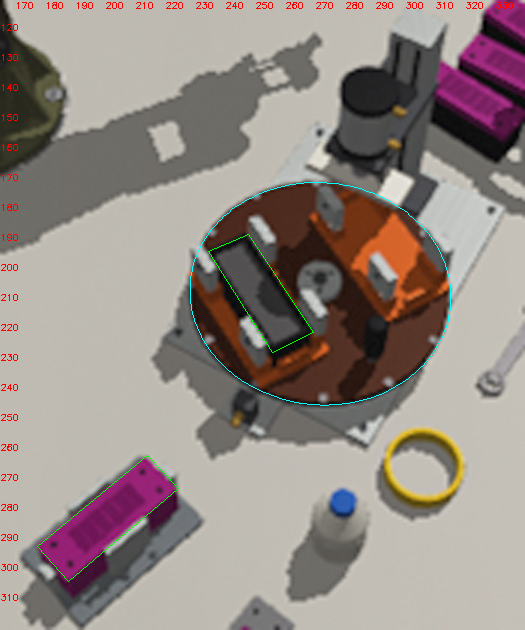

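```bash
cat > plan.py <<'E'
import sys,json,numpy as np
# usage: plan.py "x,y,z,yaw,n" ... ; commanded pose kept in cmd.json
try: cmd=json.load(open("cmd.json"))
except: cmd=[245.55,492.13,205.45,2.679]
c=np.array(cmd); rows=[];p=c.copy()
for a in sys.argv[1:]:
    v=a.split(",");n=int(v[4]);q=np.array([p[i] if v[i]=="" else (p[i]+float(v[i][1:]) if v[i][0]=="r" else float(v[i])) for i in range(4)])
    for k in range(1,n+1): rows.append(p+(q-p)*k/n)
    p=q
assert len(rows)==10,len(rows)
cy,sy=np.cos(c[3]),np.sin(c[3]);out=[]
for r in rows:
    d=(r-c)[:3]/10
    out.append([round(float(v),2)+0 for v in(cy*d[0]+sy*d[1],sy*d[0]-cy*d[1],-d[2])]+[0,0,round(float(-(r-c)[3]),3)])
prev=np.zeros(6)
for o in out:
    st=np.array(o)-prev;assert np.linalg.norm(st[:3])<4.1 and abs(st[5])<.124,st;prev=np.array(o)
print(json.dumps(out).replace(" ",""))
l=out[-1];e=c+np.array([10*(cy*l[0]+sy*l[1]),10*(sy*l[0]-cy*l[1]),-10*l[2],-l[5]])
json.dump(list(e),open("cmd.json","w"));print(e.round(2))
E
python3 plan.py 345,150,205,2.2,10;python3 plan.py 420,-130,190,1.75,10; python3 plan.py 575.4,-275.8,120,1.457,10
```

```text
[[-2.42,-2.62,0.0,0,0,0.048],[-4.83,-5.24,0.01,0,0,0.096],[-7.25,-7.85,0.01,0,0,0.144],[-9.67,-10.47,0.02,0,0,0.192],[-12.08,-13.09,0.02,0,0,0.24],[-14.5,-15.71,0.03,0,0,0.287],[-16.92,-18.33,0.03,0,0,0.335],[-19.33,-20.94,0.04,0,0,0.383],[-21.75,-23.56,0.04,0,0,0.431],[-24.17,-26.18,0.04,0,0,0.479]]
[345.01 149.98 205.05   2.2 ]
[[-2.7,-1.04,0.15,0,0,0.045],[-5.41,-2.08,0.3,0,0,0.09],[-8.11,-3.12,0.45,0,0,0.135],[-10.82,-4.17,0.6,0,0,0.18],[-13.52,-5.21,0.75,0,0,0.225],[-16.23,-6.25,0.9,0,0,0.27],[-18.93,-7.29,1.05,0,0,0.315],[-21.64,-8.33,1.2,0,0,0.36],[-24.34,-9.37,1.35,0,0,0.405],[-27.05,-10.41,1.5,0,0,0.45]]
[ 420.04 -129.98  190.05    1.75]
[[-1.71,1.27,0.7,0,0,0.029],[-3.42,2.54,1.4,0,0,0.059],[-5.14,3.81,2.1,0,0,0.088],[-6.85,5.08,2.8,0,0,0.117],[-8.56,6.34,3.5,0,0,0.146],[-10.27,7.61,4.2,0,0,0.176],[-11.98,8.88,4.9,0,0,0.205],[-13.69,10.15,5.6,0,0,0.234],[-15.41,11.42,6.3,0,0,0.264],[-17.12,12.69,7.0,0,0,0.293]]
[ 575.42 -275.82  120.05    1.46]
```

Call:
servo_tool([
  [-2.4, -2.6, 0, 0, 0, 0.048],
  [-4.8, -5.2, 0, 0, 0, 0.096],
  [-7.25, -7.85, 0, 0, 0, 0.144],
  [-9.7, -10.5, 0, 0, 0, 0.192],
  [-12.1, -13.1, 0, 0, 0, 0.24],
  [-14.5, -15.7, 0, 0, 0, 0.287],
  [-16.9, -18.3, 0, 0, 0, 0.335],
  [-19.3, -20.9, 0.04, 0, 0, 0.383],
  [-21.75, -23.56, 0.04, 0, 0, 0.431],
  [-24.17, -26.18, 0.04, 0, 0, 0.479],
])

```text
clock: 0.93
eef_pos: [344.8, 148.3, 205.0]
eef_rot: [3.142, 0.0, 2.198]
wrist_force: [1.0, 1.1, -0.1]
finger_gap: 93.9
```

Call:
servo_tool([
  [-2.7, -1.04, 0.15, 0, 0, 0.045],
  [-5.4, -2.1, 0.3, 0, 0, 0.09],
  [-8.1, -3.1, 0.45, 0, 0, 0.135],
  [-10.8, -4.2, 0.6, 0, 0, 0.18],
  [-13.5, -5.2, 0.75, 0, 0, 0.225],
  [-16.2, -6.25, 0.9, 0, 0, 0.27],
  [-18.9, -7.3, 1.05, 0, 0, 0.315],
  [-21.6, -8.3, 1.2, 0, 0, 0.36],
  [-24.3, -9.4, 1.35, 0, 0, 0.405],
  [-27.05, -10.41, 1.5, 0, 0, 0.45],
])

```text
clock: 1.77
eef_pos: [419.8, -131.5, 189.8]
eef_rot: [-3.141, -0.0, 1.747]
wrist_force: [1.3, 1.3, 0.4]
finger_gap: 94.1
```

Call:
servo_tool([
  [-1.7, 1.3, 0.7, 0, 0, 0.029],
  [-3.4, 2.5, 1.4, 0, 0, 0.059],
  [-5.1, 3.8, 2.1, 0, 0, 0.088],
  [-6.85, 5.1, 2.8, 0, 0, 0.117],
  [-8.6, 6.3, 3.5, 0, 0, 0.146],
  [-10.3, 7.6, 4.2, 0, 0, 0.176],
  [-12, 8.9, 4.9, 0, 0, 0.205],
  [-13.7, 10.15, 5.6, 0, 0, 0.234],
  [-15.4, 11.4, 6.3, 0, 0, 0.264],
  [-17.12, 12.69, 7.0, 0, 0, 0.293],
], gripper=8)

```text
clock: 2.6
eef_pos: [575.7, -276.5, 119.1]
eef_rot: [-3.141, -0.0, 1.455]
wrist_force: [0.1, 0.4, 0.1]
finger_gap: 80.0
```

```bash
cat > snap.py <<'E'
import sys,pickle
from cell import camera,read_state
n=sys.argv[1]
for a,b in(("t","top"),("s","scene")):
    pickle.dump(camera(b),open(a+n+".pkl","wb"))
s=read_state();print(s["clock"],s["eef_pos"].round(1),s["eef_rot"].round(3),s["wrist_force"].round(1),round(s["finger_gap"],1))
E
python3 snap.py 1; python3 - <<'E'
from h import *
t=load("t1");s=load("s1")
P=np.array([575.7,-276.5,119.1]);yaw=1.455;ty=np.array([np.sin(yaw),-np.cos(yaw),0]);tx=np.array([np.cos(yaw),np.sin(yaw),0])
g=[([P+ty*sg*40+tx*8,P+ty*sg*40-tx*8,P+ty*sg*52-tx*8,P+ty*sg*52+tx*8],(0,255,0)) for sg in(1,-1)]
crop(t,300,130,390,200,"a1.png",8,g);crop(s,165,200,260,310,"b1.png",5,g)
E
```

```text
2.7 [ 575.7 -277.1  117.7] [-3.139e+00 -1.000e-03  1.455e+00] [-0.7  1.  -0.7] 79.7
```

View pics/a1.png

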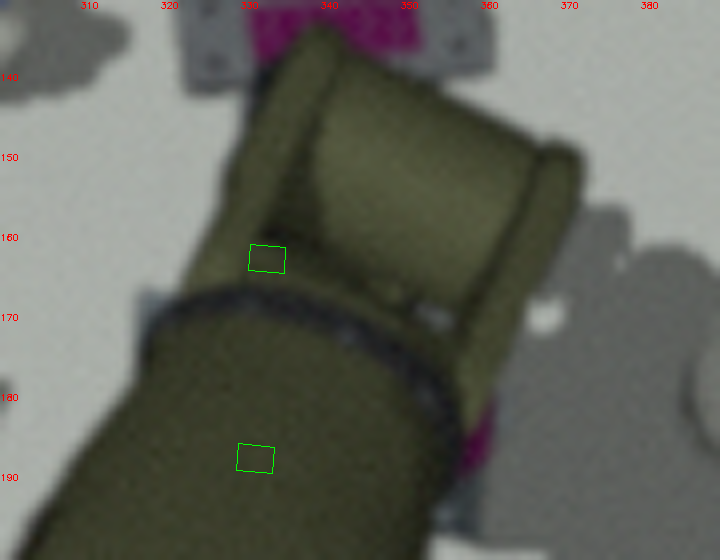

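View pics/b1.png

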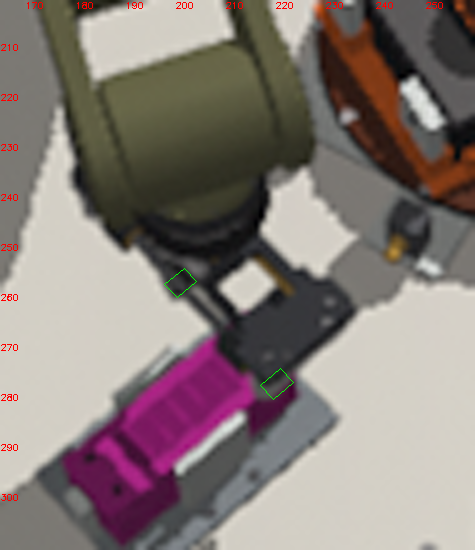

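```bash
python3 plan.py ,,72,,7 ,,,,3
```

```text
[[0.0,0.0,0.69,0,0,-0.0],[0.0,0.0,1.37,0,0,-0.0],[0.0,0.0,2.06,0,0,-0.0],[0.0,0.0,2.75,0,0,-0.0],[0.0,0.0,3.43,0,0,-0.0],[0.0,0.0,4.12,0,0,-0.0],[0.0,0.0,4.8,0,0,-0.0],[0.0,0.0,4.8,0,0,-0.0],[0.0,0.0,4.8,0,0,-0.0],[0.0,0.0,4.8,0,0,-0.0]]
[ 575.42 -275.82   72.05    1.46]
```

Call:
servo_tool([
  [0, 0, 0.69, 0, 0, 0],
  [0, 0, 1.37, 0, 0, 0],
  [0, 0, 2.06, 0, 0, 0],
  [0, 0, 2.75, 0, 0, 0],
  [0, 0, 3.43, 0, 0, 0],
  [0, 0, 4.12, 0, 0, 0],
  [0, 0, 4.8, 0, 0, 0],
  [0, 0, 4.8, 0, 0, 0],
  [0, 0, 4.8, 0, 0, 0],
  [0, 0, 4.8, 0, 0, 0],
])

```text
clock: 3.53
eef_pos: [575.4, -276.0, 72.4]
eef_rot: [3.141, 0.0, 1.457]
wrist_force: [-0.6, -0.6, 0.1]
finger_gap: 79.7
```

```bash
python3 snap.py 2; python3 - <<'E'
from h import *
s=load("s2")
P=np.array([575.4,-275.8,72]);yaw=1.457;ty=np.array([np.sin(yaw),-np.cos(yaw),0]);tx=np.array([np.cos(yaw),np.sin(yaw),0])
g=[([P+ty*sg*40+tx*8,P+ty*sg*40-tx*8,P+ty*sg*52-tx*8,P+ty*sg*52+tx*8],(0,255,0)) for sg in(1,-1)]
crop(s,165,210,255,310,"b2.png",6,g)
E
```

```text
3.6333 [ 575.5 -276.    72.5] [3.141 0.    1.457] [-0.3  0.6  0.1] 79.6
```

View pics/b2.png

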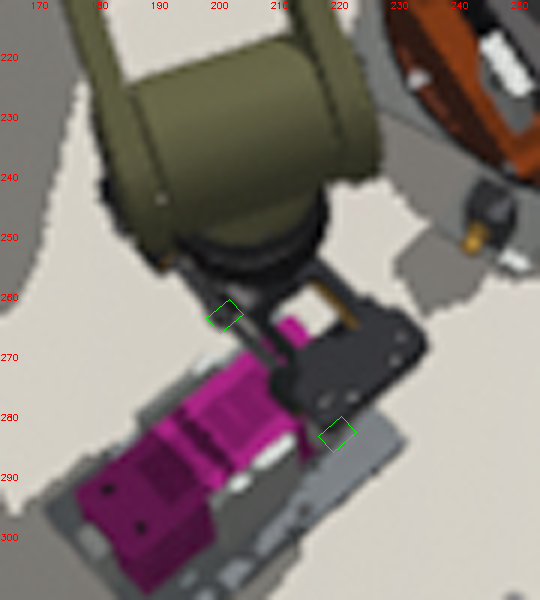

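```bash
python3 plan.py ,,52,,5 ,,,,5
```

```text
[[0.0,0.0,0.4,0,0,-0.0],[0.0,0.0,0.8,0,0,-0.0],[0.0,0.0,1.2,0,0,-0.0],[0.0,0.0,1.6,0,0,-0.0],[0.0,0.0,2.0,0,0,-0.0],[0.0,0.0,2.0,0,0,-0.0],[0.0,0.0,2.0,0,0,-0.0],[0.0,0.0,2.0,0,0,-0.0],[0.0,0.0,2.0,0,0,-0.0],[0.0,0.0,2.0,0,0,-0.0]]
[ 575.42 -275.82   52.05    1.46]
```

Call:
servo_tool([
  [0, 0, 0.4, 0, 0, 0],
  [0, 0, 0.8, 0, 0, 0],
  [0, 0, 1.2, 0, 0, 0],
  [0, 0, 1.6, 0, 0, 0],
  [0, 0, 2.0, 0, 0, 0],
  [0, 0, 2.0, 0, 0, 0],
  [0, 0, 2.0, 0, 0, 0],
  [0, 0, 2.0, 0, 0, 0],
  [0, 0, 2.0, 0, 0, 0],
  [0, 0, 2.0, 0, 0, 0],
])

```text
clock: 4.47
eef_pos: [575.3, -275.9, 52.3]
eef_rot: [3.141, 0.0, 1.457]
wrist_force: [0.4, -0.1, -0.0]
finger_gap: 80.5
```

Call:
servo_tool([
  [0, 0, 0, 0, 0, 0],
  [0, 0, 0, 0, 0, 0],
  [0, 0, 0, 0, 0, 0],
  [0, 0, 0, 0, 0, 0],
  [0, 0, 0, 0, 0, 0],
  [0, 0, 0, 0, 0, 0],
  [0, 0, 0, 0, 0, 0],
  [0, 0, 0, 0, 0, 0],
  [0, 0, 0, 0, 0, 0],
  [0, 0, 0, 0, 0, 0],
], gripper=4.6, grip_force=25)

```text
clock: 5.3
eef_pos: [575.3, -275.9, 52.1]
eef_rot: [3.142, -0.0, 1.457]
wrist_force: [0.2, 0.0, 0.2]
finger_gap: 51.9
```

```bash
python3 plan.py ,,58,,5 ,,80,,5
```

```text
[[0.0,0.0,-0.12,0,0,-0.0],[0.0,0.0,-0.24,0,0,-0.0],[0.0,0.0,-0.36,0,0,-0.0],[0.0,0.0,-0.48,0,0,-0.0],[0.0,0.0,-0.6,0,0,-0.0],[0.0,0.0,-1.04,0,0,-0.0],[0.0,0.0,-1.48,0,0,-0.0],[0.0,0.0,-1.92,0,0,-0.0],[0.0,0.0,-2.36,0,0,-0.0],[0.0,0.0,-2.8,0,0,-0.0]]
[ 575.42 -275.82   80.05    1.46]
```

Call:
servo_tool([
  [0, 0, -0.12, 0, 0, 0],
  [0, 0, -0.24, 0, 0, 0],
  [0, 0, -0.36, 0, 0, 0],
  [0, 0, -0.48, 0, 0, 0],
  [0, 0, -0.6, 0, 0, 0],
  [0, 0, -1.04, 0, 0, 0],
  [0, 0, -1.48, 0, 0, 0],
  [0, 0, -1.92, 0, 0, 0],
  [0, 0, -2.36, 0, 0, 0],
  [0, 0, -2.8, 0, 0, 0],
], gripper=4.6, grip_force=35)

```text
clock: 6.13
eef_pos: [575.3, -275.9, 80.7]
eef_rot: [3.141, 0.0, 1.457]
wrist_force: [0.9, 0.1, -0.6]
finger_gap: 51.4
```

```bash
python3 snap.py 3; python3 - <<'E'
from h import *
s=load("s3"); crop(s,155,210,255,320,"b3.png",5)
t=load("top0"); 
for uv in [(530,345),(500,340),(470,350),(560,370),(525,427),(593,335),(593,410)]: print(uv,ray(t,np.array(uv)*.64-.18,0).round())
E
```

```text
6.2333 [ 575.6 -276.1   81.1] [3.140e+00 1.000e-03 1.457e+00] [ 0.6  0.1 -1.9] 51.8
(530, 345) [ 423. -316.    0.]
(500, 340) [ 437. -244.    0.]
(470, 350) [ 414. -170.    0.]
(560, 370) [ 361. -385.    0.]
(525, 427) [ 228. -292.    0.]
(593, 335) [ 444. -472.    0.]
(593, 410) [ 264. -457.    0.]
```

View pics/b3.png

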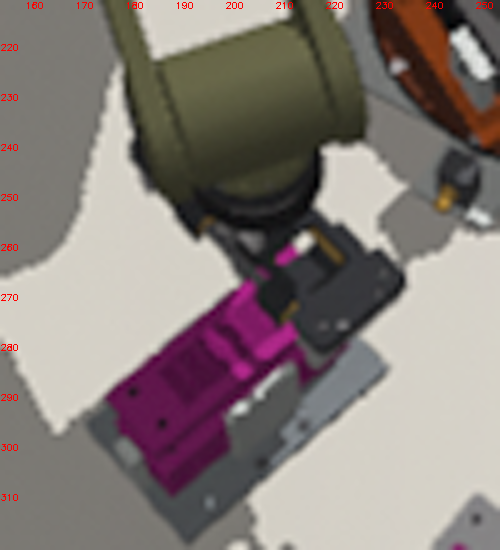

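```bash
python3 plan.py ,,110,,3 415,-236,100,,7;python3 plan.py ,,14,,7 ,,,,3
```

```text
[[0.0,0.0,-1.0,0,0,-0.0],[0.0,0.0,-2.0,0,0,-0.0],[0.0,0.0,-3.0,0,0,-0.0],[0.3,-2.34,-2.85,0,0,-0.0],[0.61,-4.68,-2.71,0,0,-0.0],[0.91,-7.02,-2.57,0,0,-0.0],[1.22,-9.37,-2.42,0,0,-0.0],[1.52,-11.71,-2.28,0,0,-0.0],[1.83,-14.05,-2.14,0,0,-0.0],[2.13,-16.39,-2.0,0,0,-0.0]]
[ 415.   -236.04  100.05    1.46]
[[0.0,0.0,1.23,0,0,-0.0],[0.0,0.0,2.46,0,0,-0.0],[0.0,0.0,3.69,0,0,-0.0],[0.0,0.0,4.92,0,0,-0.0],[0.0,0.0,6.15,0,0,-0.0],[0.0,0.0,7.38,0,0,-0.0],[0.0,0.0,8.6,0,0,-0.0],[0.0,0.0,8.6,0,0,-0.0],[0.0,0.0,8.6,0,0,-0.0],[0.0,0.0,8.6,0,0,-0.0]]
[ 415.   -236.04   14.05    1.46]
```

Call:
servo_tool([
  [0, 0, -1.0, 0, 0, 0],
  [0, 0, -2.0, 0, 0, 0],
  [0, 0, -3.0, 0, 0, 0],
  [0.3, -2.3, -2.85, 0, 0, 0],
  [0.6, -4.7, -2.7, 0, 0, 0],
  [0.9, -7.0, -2.6, 0, 0, 0],
  [1.2, -9.4, -2.4, 0, 0, 0],
  [1.5, -11.7, -2.3, 0, 0, 0],
  [1.8, -14.05, -2.1, 0, 0, 0],
  [2.13, -16.39, -2.0, 0, 0, 0],
])

```text
clock: 7.07
eef_pos: [414.0, -235.9, 100.8]
eef_rot: [3.141, 0.0, 1.457]
wrist_force: [0.4, -0.1, -0.5]
finger_gap: 51.5
```

Call:
servo_tool([
  [0, 0, 1.2, 0, 0, 0],
  [0, 0, 2.4, 0, 0, 0],
  [0, 0, 3.7, 0, 0, 0],
  [0, 0, 4.9, 0, 0, 0],
  [0, 0, 6.1, 0, 0, 0],
  [0, 0, 7.4, 0, 0, 0],
  [0, 0, 8.6, 0, 0, 0],
  [0, 0, 8.6, 0, 0, 0],
  [0, 0, 8.6, 0, 0, 0],
  [0, 0, 8.6, 0, 0, 0],
])

```text
clock: 7.9
eef_pos: [415.4, -236.4, 15.2]
eef_rot: [3.14, 0.001, 1.457]
wrist_force: [-0.2, 0.2, -0.0]
finger_gap: 51.8
```

```bash
python3 snap.py 4; python3 - <<'E'
from h import *
s=load("s4"); crop(s,130,180,230,290,"b4.png",5)
s=load("t4"); crop(s,290,170,380,250,"a4.png",6)
E
python3 plan.py ,,2.5,,8 ,,,,2
```

```text
8.0 [ 415.3 -236.4   15.1] [3.140e+00 1.000e-03 1.457e+00] [ 0.3 -0.6 -0.7] 51.3
[[0.0,0.0,0.14,0,0,-0.0],[0.0,0.0,0.29,0,0,-0.0],[0.0,0.0,0.43,0,0,-0.0],[0.0,0.0,0.58,0,0,-0.0],[0.0,0.0,0.72,0,0,-0.0],[0.0,0.0,0.87,0,0,-0.0],[0.0,0.0,1.01,0,0,-0.0],[0.0,0.0,1.15,0,0,-0.0],[0.0,0.0,1.15,0,0,-0.0],[0.0,0.0,1.15,0,0,-0.0]]
[ 415.   -236.04    2.55    1.46]
```

View pics/b4.png

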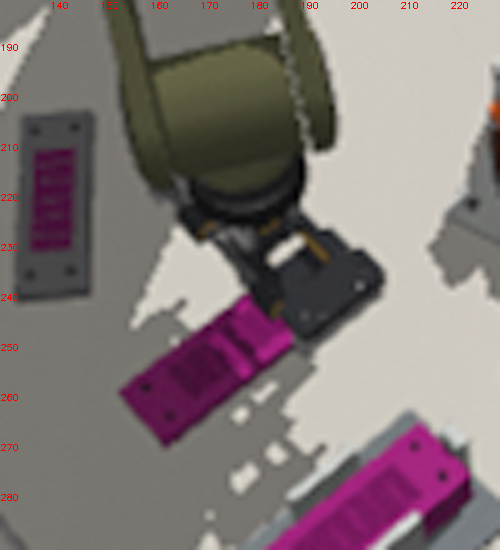

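Call:
servo_tool([
  [0, 0, 0.14, 0, 0, 0],
  [0, 0, 0.29, 0, 0, 0],
  [0, 0, 0.43, 0, 0, 0],
  [0, 0, 0.58, 0, 0, 0],
  [0, 0, 0.72, 0, 0, 0],
  [0, 0, 0.87, 0, 0, 0],
  [0, 0, 1.0, 0, 0, 0],
  [0, 0, 1.15, 0, 0, 0],
  [0, 0, 1.15, 0, 0, 0],
  [0, 0, 1.15, 0, 0, 0],
])

```text
clock: 8.83
eef_pos: [414.8, -236.1, 2.5]
eef_rot: [-3.141, -0.0, 1.457]
wrist_force: [-0.5, 0.0, -1.2]
finger_gap: 51.7
```

Call:
servo_tool([
  [0, 0, 0.02, 0, 0, 0],
  [0, 0, 0.04, 0, 0, 0],
  [0, 0, 0.06, 0, 0, 0],
  [0, 0, 0.08, 0, 0, 0],
  [0, 0, 0.1, 0, 0, 0],
  [0, 0, 0.1, 0, 0, 0],
  [0, 0, 0.1, 0, 0, 0],
  [0, 0, 0.1, 0, 0, 0],
  [0, 0, 0.1, 0, 0, 0],
  [0, 0, 0.1, 0, 0, 0],
])

```text
clock: 9.67
eef_pos: [414.9, -236.1, 2.0]
eef_rot: [3.141, 0.0, 1.457]
wrist_force: [-3.0, 2.0, 8.1]
finger_gap: 51.5
```

```bash
python3 plan.py ,,r-1,,10 ; python3 plan.py ,,,,3 ,,30,,3 ,,100,,4; python3 plan.py 360,-40,160,,10
```

```text
[[0.0,0.0,0.01,0,0,-0.0],[0.0,0.0,0.02,0,0,-0.0],[0.0,0.0,0.03,0,0,-0.0],[0.0,0.0,0.04,0,0,-0.0],[0.0,0.0,0.05,0,0,-0.0],[0.0,0.0,0.06,0,0,-0.0],[0.0,0.0,0.07,0,0,-0.0],[0.0,0.0,0.08,0,0,-0.0],[0.0,0.0,0.09,0,0,-0.0],[0.0,0.0,0.1,0,0,-0.0]]
[ 415.   -236.04    1.55    1.46]
[[0.0,0.0,0.0,0,0,-0.0],[0.0,0.0,0.0,0,0,-0.0],[0.0,0.0,0.0,0,0,-0.0],[0.0,0.0,-0.95,0,0,-0.0],[0.0,0.0,-1.9,0,0,-0.0],[0.0,0.0,-2.85,0,0,-0.0],[0.0,0.0,-4.6,0,0,-0.0],[0.0,0.0,-6.35,0,0,-0.0],[0.0,0.0,-8.1,0,0,-0.0],[0.0,0.0,-9.85,0,0,-0.0]]
[ 415.   -236.04  100.05    1.46]
[[1.89,-0.77,-0.6,0,0,-0.0],[3.77,-1.54,-1.2,0,0,-0.0],[5.66,-2.31,-1.8,0,0,-0.0],[7.54,-3.08,-2.4,0,0,-0.0],[9.43,-3.85,-3.0,0,0,-0.0],[11.31,-4.61,-3.6,0,0,-0.0],[13.2,-5.38,-4.2,0,0,-0.0],[15.08,-6.15,-4.8,0,0,-0.0],[16.97,-6.92,-5.4,0,0,-0.0],[18.85,-7.69,-6.0,0,0,-0.0]]
[360.   -40.03 160.05   1.46]
```

Call:
servo_tool([
  [0, 0, 0, 0, 0, 0],
  [0, 0, 0, 0, 0, 0],
  [0, 0, 0, 0, 0, 0],
  [0, 0, -0.9, 0, 0, 0],
  [0, 0, -1.9, 0, 0, 0],
  [0, 0, -2.84, 0, 0, 0],
  [0, 0, -4.6, 0, 0, 0],
  [0, 0, -6.3, 0, 0, 0],
  [0, 0, -8.1, 0, 0, 0],
  [0, 0, -9.85, 0, 0, 0],
], gripper=8)

```text
clock: 10.5
eef_pos: [414.9, -236.1, 102.1]
eef_rot: [3.141, 0.001, 1.457]
wrist_force: [-1.3, -0.4, -0.2]
finger_gap: 80.2
```

Call:
servo_tool([
  [1.9, -0.8, -0.6, 0, 0, 0],
  [3.8, -1.5, -1.2, 0, 0, 0],
  [5.7, -2.3, -1.8, 0, 0, 0],
  [7.5, -3.1, -2.4, 0, 0, 0],
  [9.4, -3.85, -3, 0, 0, 0],
  [11.3, -4.6, -3.6, 0, 0, 0],
  [13.2, -5.4, -4.2, 0, 0, 0],
  [15.1, -6.15, -4.8, 0, 0, 0],
  [17, -6.9, -5.4, 0, 0, 0],
  [18.85, -7.69, -6.0, 0, 0, 0],
])

```text
clock: 11.33
eef_pos: [359.5, -39.2, 161.3]
eef_rot: [3.14, 0.0, 1.457]
wrist_force: [-0.0, -0.5, 1.0]
finger_gap: 79.8
```

```bash
python3 snap.py 5; python3 - <<'E'
from h import *
s=load("s5"); crop(s,120,210,220,290,"b5.png",7)
t=load("t5"); crop(t,290,180,390,250,"a5.png",8)
crop(t,170,130,390,280,"aa5.png",3)
E
```

```text
11.4333 [359.7 -38.5 161.8] [3.139 0.    1.459] [ 0.2 -0.5  0. ] 79.8
```

View pics/b5.png

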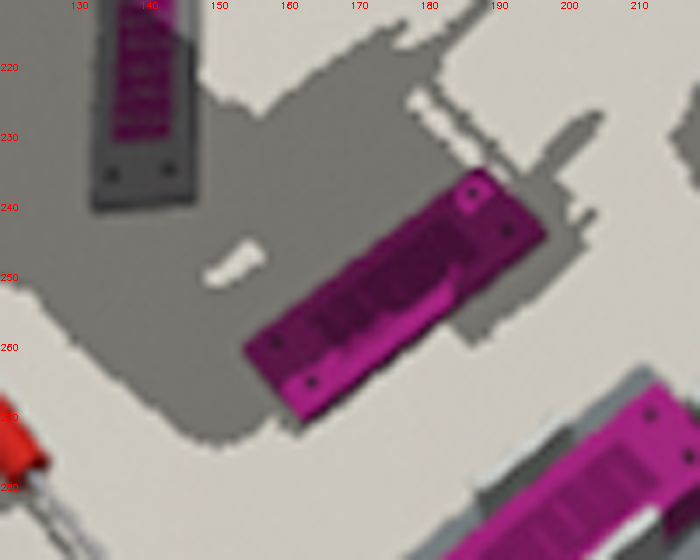

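View pics/a5.png

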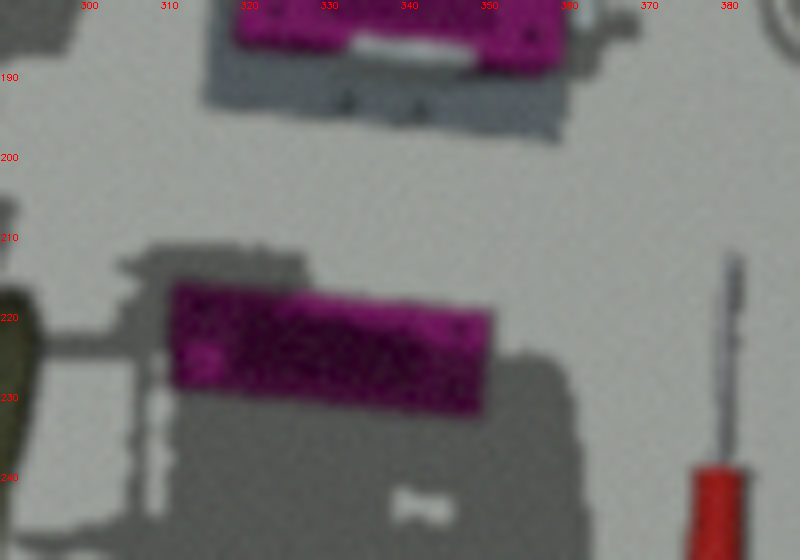

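View pics/aa5.png

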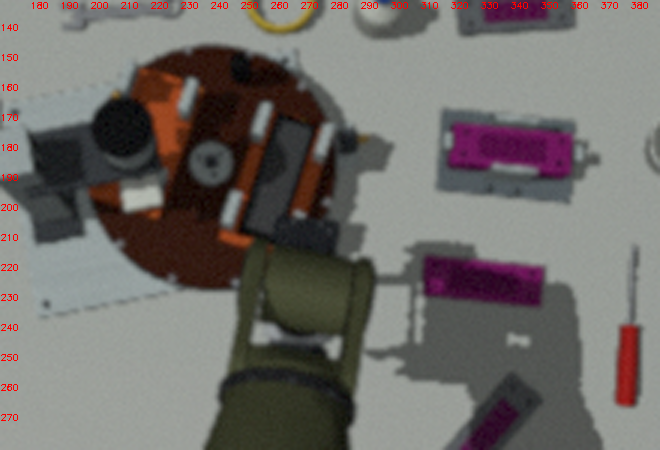

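```bash
python3 - <<'E'
from fit import *
a=[(311.5,228.5),(311.25,215.25),(351.5,218.5),(350.25,231.9)]
b=[(188.6,234),(198.3,243.6),(162.9,269.3),(155,259.7)]
L=fitrect(a,b,14,[4.1,-2.8,1.46])
e=np.array([np.cos(1.457),np.sin(1.457)]);n=np.array([e[1],-e[0]])
d=L[:2]-[414.9,-236.1];print("along",d@e,"lat",d@n)
E
```

```text
both [ 411.637 -281.73     1.45 ] rms 0.61
top [ 412.87  -281.004    1.465] rms 0.38
scene [ 410.485 -282.279    1.435] rms 0.6
along -45.70535499599873 lat 1.9389665986496991
```

```bash
python3 plan.py 409.7,-281.3,60,,10;python3 plan.py ,,2.2,,6 ,,,,4
```

```text
[[-2.34,0.77,1.0,0,0,-0.0],[-4.68,1.54,2.0,0,0,-0.0],[-7.02,2.3,3.0,0,0,-0.0],[-9.36,3.07,4.0,0,0,-0.0],[-11.7,3.84,5.0,0,0,-0.0],[-14.04,4.61,6.0,0,0,-0.0],[-16.38,5.37,7.0,0,0,-0.0],[-18.73,6.14,8.0,0,0,-0.0],[-21.07,6.91,9.0,0,0,-0.0],[-23.41,7.68,10.0,0,0,-0.0]]
[ 409.72 -281.34   60.05    1.46]
[[0.0,0.0,0.96,0,0,-0.0],[0.0,0.0,1.93,0,0,-0.0],[0.0,0.0,2.89,0,0,-0.0],[0.0,0.0,3.86,0,0,-0.0],[0.0,0.0,4.82,0,0,-0.0],[0.0,0.0,5.78,0,0,-0.0],[0.0,0.0,5.78,0,0,-0.0],[0.0,0.0,5.78,0,0,-0.0],[0.0,0.0,5.78,0,0,-0.0],[0.0,0.0,5.78,0,0,-0.0]]
[ 409.72 -281.34    2.25    1.46]
```

Call:
servo_tool([
  [-2.34, 0.77, 1, 0, 0, 0],
  [-4.67, 1.54, 2, 0, 0, 0],
  [-7.01, 2.31, 3, 0, 0, 0],
  [-9.34, 3.08, 4, 0, 0, 0],
  [-11.68, 3.84, 5, 0, 0, 0],
  [-14.0, 4.6, 6, 0, 0, 0],
  [-16.4, 5.4, 7, 0, 0, 0],
  [-18.7, 6.15, 8, 0, 0, 0],
  [-21.0, 6.9, 9, 0, 0, 0],
  [-23.4, 7.68, 10, 0, 0, 0],
])

```text
clock: 12.27
eef_pos: [409.5, -283.1, 60.0]
eef_rot: [3.141, 0.0, 1.457]
wrist_force: [0.8, -0.0, 0.2]
finger_gap: 79.9
```

Call:
servo_tool([
  [0, 0, 0.96, 0, 0, 0],
  [0, 0, 1.93, 0, 0, 0],
  [0, 0, 2.89, 0, 0, 0],
  [0, 0, 3.86, 0, 0, 0],
  [0, 0, 4.82, 0, 0, 0],
  [0, 0, 5.78, 0, 0, 0],
  [0, 0, 5.78, 0, 0, 0],
  [0, 0, 5.78, 0, 0, 0],
  [0, 0, 5.78, 0, 0, 0],
  [0, 0, 5.78, 0, 0, 0],
])

```text
clock: 13.1
eef_pos: [409.7, -281.3, 2.5]
eef_rot: [3.141, 0.0, 1.457]
wrist_force: [0.9, 0.1, 0.5]
finger_gap: 79.9
```

Call:
servo_tool([
  [0, 0, 0, 0, 0, 0],
  [0, 0, 0, 0, 0, 0],
  [0, 0, 0, 0, 0, 0],
  [0, 0, 0, 0, 0, 0],
  [0, 0, 0, 0, 0, 0],
  [0, 0, 0, 0, 0, 0],
  [0, 0, 0, 0, 0, 0],
  [0, 0, 0, 0, 0, 0],
  [0, 0, 0, 0, 0, 0],
  [0, 0, 0, 0, 0, 0],
], gripper=4.6, grip_force=30)

```text
clock: 13.93
eef_pos: [409.6, -281.3, 2.3]
eef_rot: [3.142, 0.0, 1.457]
wrist_force: [-1.1, 0.2, 0.7]
finger_gap: 51.7
```

```bash
python3 - <<'E'
from fit import *
T=[530.8,-26.6,-.352]
crop(t,238,160,288,220,"zt.png",10,[(rect(*T,114),(0,255,0))]);crop(s,222,178,277,240,"zs.png",9,[(rect(*T,114),(0,255,0))])
crop(t,238,160,288,220,"zt0.png",10);crop(s,222,178,277,240,"zs0.png",9)
E
```

```text
(no output)
```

View pics/zt0.png

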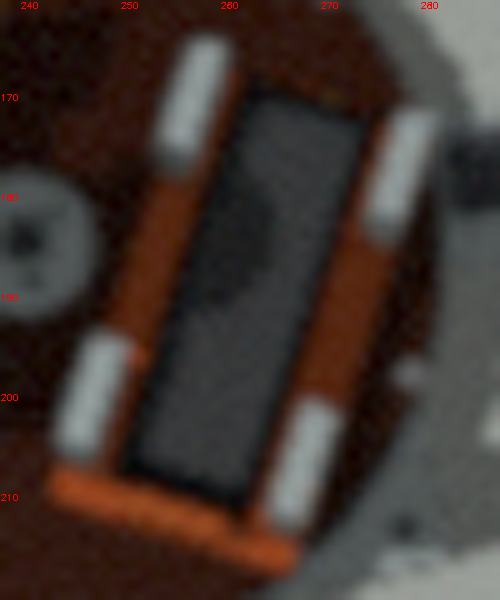

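View pics/zs0.png

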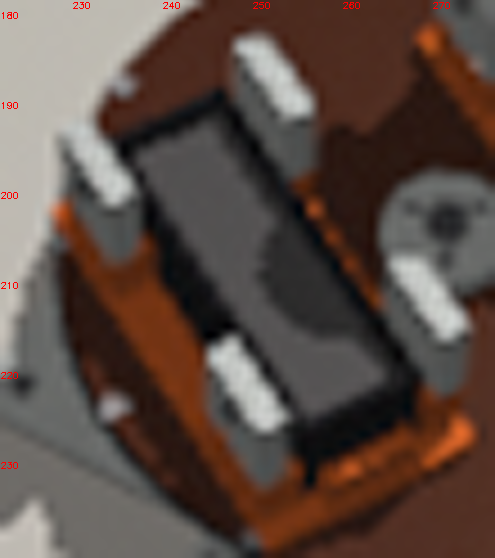

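View pics/zt.png

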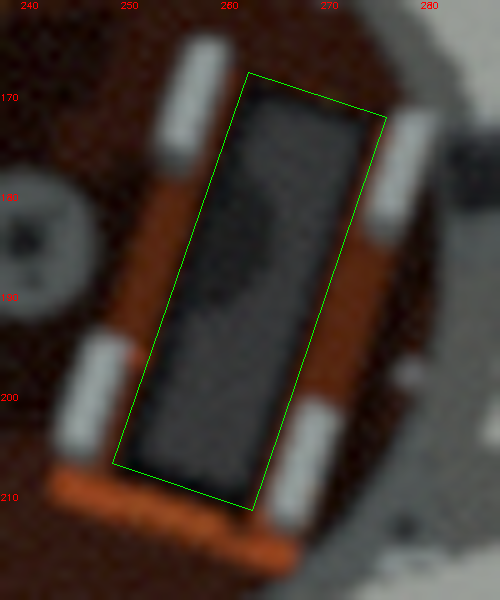

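View pics/zs.png

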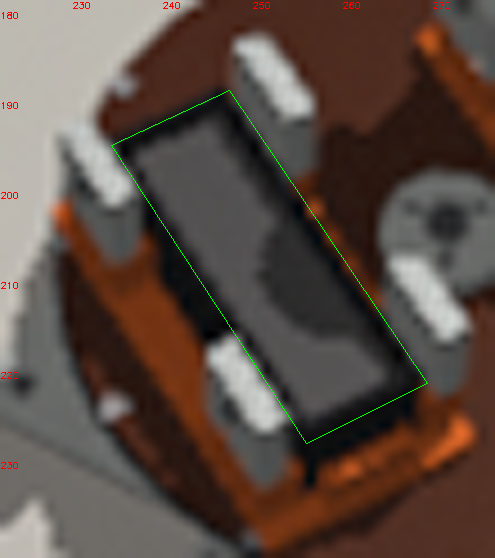

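```bash
python3 - <<'E'
from fit import *
kt=np.array([(192,97),(402,170),(95,392),(303,460)])/10+[237.5,159.5]
ks=np.array([(276,75),(99,162),(426,294),(249,381)])/9+[221.5,177.5]
# refine by intensity-weighted centroid of bright low-saturation pixels
def refine(c,k,thr,r=7):
    im=c["pixels"].astype(float);out=[]
    mn=im.min(2)
    m=(mn>thr)
    n,lab,st,cen=cv2.connectedComponentsWithStats(m.astype(np.uint8))
    for q in k:
        l=lab[int(round(q[1])),int(round(q[0]))]
        sel=lab==cv2.UMat and 0 if 0 else (lab==l)
        w=np.clip(mn-60,0,None)*cv2.dilate(sel.astype(np.uint8),np.ones((3,3)))
        ys,xs=np.nonzero(w);ww=w[ys,xs];out.append(((xs*ww).sum()/ww.sum(),(ys*ww).sum()/ww.sum()));print(l,st[l][4],q.round(1),np.round(out[-1],1))
    return np.array(out)
rt=refine(t,kt,110);rs=refine(s,ks,150)
def model(p,z=134):
    x,y,a,h=p;c,n=np.cos(a),np.sin(a)
    # order: tank frame (x along, y radial out): top-image upper-left, upper-right, lower-left, lower-right
    return np.array([[x+c*i*56-n*j*h,y+n*i*56+c*j*h,z] for i,j in((1,1),(1,-1),(-1,1),(-1,-1))])
for nm,lst in(("hand t",[(t,kt)]),("hand s",[(s,ks[[2,3,0,1]])]),("hand both",0),("ref t",[(t,rt)]),("ref s",[(s,rs[[2,3,0,1]])])):
    if not lst: lst=[(t,kt),(s,ks[[2,3,0,1]])]
    for perm in ([0,1,2,3],):
        f=lambda p:np.concatenate([(proj(c,model([p[0]*100,p[1]*100,p[2],p[3]*10]))-q[perm]).ravel() for c,q in lst])
        r=least_squares(f,[5.3,-.26,-.35,3.6]);print(nm,(r.x*[100,100,1,10]).round(3),np.sqrt((r.fun**2).mean()).round(2))
E
```

```text
39 31 [256.7 169.2] [256.8 169.2]
40 37 [277.7 176.5] [277.8 175.9]
45 37 [247.  198.7] [246.8 198.9]
47 38 [267.8 205.5] [267.7 205.8]
12 27 [252.2 185.8] [252.1 186.2]
2 79080 [232.5 195.5] [208.7 231.2]
14 32 [268.8 210.2] [269.2 210.3]
15 33 [249.2 219.8] [248.9 220.5]
hand t [ 5.30568e+02 -2.52730e+01 -3.47000e-01  3.86900e+01] 0.24
hand s [ 5.26938e+02 -2.50870e+01 -3.41000e-01  3.82250e+01] 0.16
hand both [ 5.28767e+02 -2.53160e+01 -3.44000e-01  3.84400e+01] 0.42
ref t [ 5.30651e+02 -2.51560e+01 -3.44000e-01  3.86820e+01] 0.07
ref s [ 5.34728e+02 -6.37200e+01  8.90000e-02  7.51480e+01] 8.72
```

```bash
python3 plan.py ,,60,,4 ,,150,1.6,6;python3 plan.py 470,-150,165,2.2,10; python3 plan.py 527,-25.3,165,2.798,9 ,,,,1;  python3 plan.py ,,140,,5 ,,,,5
```

```text
[[0.0,0.0,-1.44,0,0,-0.0],[0.0,0.0,-2.89,0,0,-0.0],[0.0,0.0,-4.33,0,0,-0.0],[0.0,0.0,-5.78,0,0,-0.0],[0.0,0.0,-7.28,0,0,-0.024],[0.0,0.0,-8.78,0,0,-0.048],[0.0,0.0,-10.28,0,0,-0.072],[0.0,0.0,-11.78,0,0,-0.095],[0.0,0.0,-13.28,0,0,-0.119],[0.0,0.0,-14.78,0,0,-0.143]]
[ 409.72 -281.34  150.05    1.6 ]
[[1.3,0.64,-0.15,0,0,-0.06],[2.59,1.28,-0.3,0,0,-0.12],[3.89,1.92,-0.45,0,0,-0.18],[5.18,2.56,-0.6,0,0,-0.24],[6.48,3.2,-0.75,0,0,-0.3],[7.77,3.85,-0.9,0,0,-0.36],[9.07,4.49,-1.05,0,0,-0.42],[10.36,5.13,-1.2,0,0,-0.48],[11.66,5.77,-1.35,0,0,-0.54],[12.95,6.41,-1.5,0,0,-0.6]]
[ 470.01 -150.02  165.05    2.2 ]
[[0.75,1.33,0.0,0,0,-0.066],[1.5,2.65,0.0,0,0,-0.133],[2.24,3.98,0.0,0,0,-0.199],[2.99,5.31,0.0,0,0,-0.266],[3.74,6.64,0.0,0,0,-0.332],[4.49,7.96,0.0,0,0,-0.399],[5.23,9.29,0.0,0,0,-0.465],[5.98,10.62,0.0,0,0,-0.532],[6.73,11.95,0.0,0,0,-0.598],[6.73,11.95,0.0,0,0,-0.598]]
[527.02 -25.28 165.05   2.8 ]
[[0.0,0.0,0.5,0,0,-0.0],[0.0,0.0,1.0,0,0,-0.0],[0.0,0.0,1.5,0,0,-0.0],[0.0,0.0,2.0,0,0,-0.0],[0.0,0.0,2.5,0,0,-0.0],[0.0,0.0,2.5,0,0,-0.0],[0.0,0.0,2.5,0,0,-0.0],[0.0,0.0,2.5,0,0,-0.0],[0.0,0.0,2.5,0,0,-0.0],[0.0,0.0,2.5,0,0,-0.0]]
[527.02 -25.28 140.05   2.8 ]
```

Call:
servo_tool([
  [0, 0, -1.0, 0, 0, 0],
  [0, 0, -2.5, 0, 0, 0],
  [0, 0, -4.1, 0, 0, 0],
  [0, 0, -5.8, 0, 0, 0],
  [0, 0, -7.3, 0, 0, -0.024],
  [0, 0, -8.8, 0, 0, -0.048],
  [0, 0, -10.3, 0, 0, -0.072],
  [0, 0, -11.8, 0, 0, -0.095],
  [0, 0, -13.3, 0, 0, -0.119],
  [0, 0, -14.78, 0, 0, -0.143],
])

```text
clock: 14.77
eef_pos: [409.4, -281.1, 151.4]
eef_rot: [3.141, 0.0, 1.601]
wrist_force: [-0.2, -0.3, -1.8]
finger_gap: 51.7
```

Call:
servo_tool([
  [1.3, 0.64, -0.15, 0, 0, -0.06],
  [2.6, 1.28, -0.3, 0, 0, -0.12],
  [3.9, 1.9, -0.45, 0, 0, -0.18],
  [5.2, 2.6, -0.6, 0, 0, -0.24],
  [6.5, 3.2, -0.75, 0, 0, -0.3],
  [7.8, 3.85, -0.9, 0, 0, -0.36],
  [9.1, 4.5, -1.05, 0, 0, -0.42],
  [10.4, 5.1, -1.2, 0, 0, -0.48],
  [11.7, 5.8, -1.35, 0, 0, -0.54],
  [12.95, 6.41, -1.5, 0, 0, -0.6],
])

```text
clock: 15.6
eef_pos: [470.1, -149.2, 165.7]
eef_rot: [3.141, 0.0, 2.203]
wrist_force: [0.5, 0.2, -1.0]
finger_gap: 52.0
```

Call:
servo_tool([
  [0.75, 1.33, 0, 0, 0, -0.066],
  [1.5, 2.65, 0, 0, 0, -0.133],
  [2.24, 3.98, 0, 0, 0, -0.199],
  [2.99, 5.31, 0, 0, 0, -0.266],
  [3.74, 6.64, 0, 0, 0, -0.332],
  [4.49, 7.96, 0, 0, 0, -0.399],
  [5.23, 9.29, 0, 0, 0, -0.465],
  [5.98, 10.62, 0, 0, 0, -0.532],
  [6.73, 11.95, 0, 0, 0, -0.598],
  [6.73, 11.95, 0, 0, 0, -0.598],
])

```text
clock: 16.43
eef_pos: [527.4, -23.4, 165.6]
eef_rot: [3.141, 0.0, 2.803]
wrist_force: [-1.1, 0.2, -0.6]
finger_gap: 51.4
```

Call:
servo_tool([
  [0, 0, 0.5, 0, 0, 0],
  [0, 0, 1.0, 0, 0, 0],
  [0, 0, 1.5, 0, 0, 0],
  [0, 0, 2.0, 0, 0, 0],
  [0, 0, 2.5, 0, 0, 0],
  [0, 0, 2.5, 0, 0, 0],
  [0, 0, 2.5, 0, 0, 0],
  [0, 0, 2.5, 0, 0, 0],
  [0, 0, 2.5, 0, 0, 0],
  [0, 0, 2.5, 0, 0, 0],
])

```text
clock: 17.27
eef_pos: [527.0, -25.3, 140.3]
eef_rot: [3.142, 0.0, 2.798]
wrist_force: [-0.1, -0.3, -0.8]
finger_gap: 51.3
```

```bash
python3 snap.py 6; python3 - <<'E'
from fit import *
s=load("s6"); x=load("t6")
crop(s,205,150,305,240,"b6.png",8,[(rect(528,-25.3,2.798,152),(0,255,0))])
crop(x,225,140,305,230,"a6.png",6,[])
E
```

```text
17.3667 [527.  -25.3 140.2] [3.142 0.    2.798] [ 0.   0.5 -0.9] 51.4
```

View pics/b6.png

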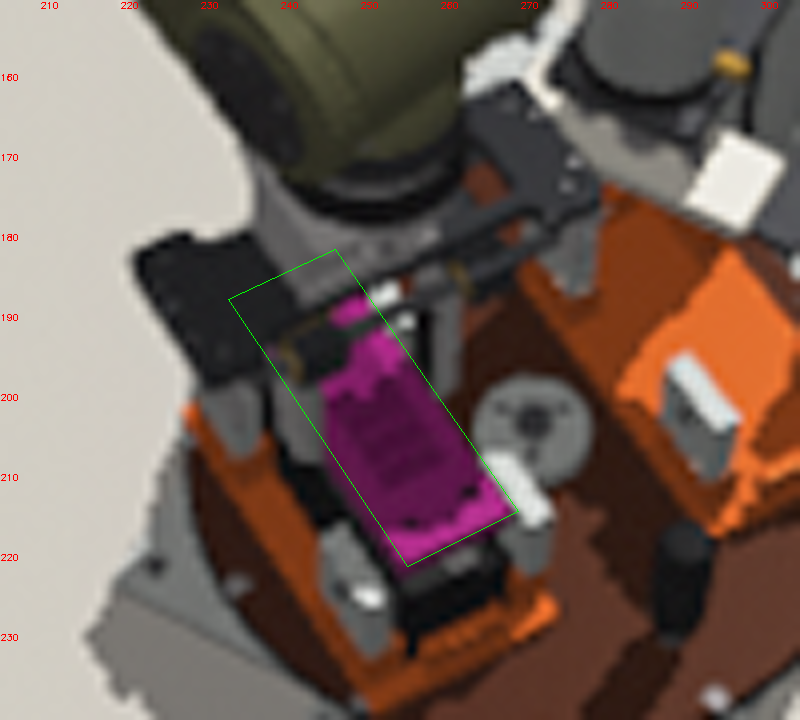

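View pics/a6.png

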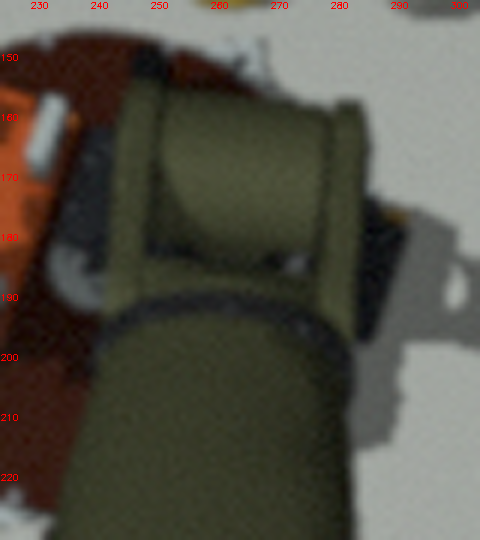

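```bash
python3 plan.py 526.4,-25.2,118.5,,8 ,,,,2
```

```text
[[0.01,0.0,0.27,0,0,-0.0],[0.02,0.0,0.54,0,0,-0.0],[0.02,0.0,0.81,0,0,-0.0],[0.03,-0.01,1.08,0,0,-0.0],[0.04,-0.01,1.35,0,0,-0.0],[0.05,-0.01,1.62,0,0,-0.0],[0.05,-0.01,1.89,0,0,-0.0],[0.06,-0.01,2.15,0,0,-0.0],[0.06,-0.01,2.15,0,0,-0.0],[0.06,-0.01,2.15,0,0,-0.0]]
[526.43 -25.18 118.55   2.8 ]
```

Call:
servo_tool([
  [0, 0.0, 0.27, 0, 0, 0],
  [0.02, 0, 0.54, 0, 0, 0],
  [0.03, 0, 0.81, 0, 0, 0],
  [0.03, 0, 1.08, 0, 0, 0],
  [0.04, -0.02, 1.35, 0, 0, 0],
  [0.05, -0.02, 1.62, 0, 0, 0],
  [0.05, -0.02, 1.9, 0, 0, 0],
  [0.06, -0.01, 2.16, 0, 0, 0],
  [0.06, -0.01, 2.16, 0, 0, 0],
  [0.06, -0.01, 2.16, 0, 0, 0],
])

```text
clock: 18.2
eef_pos: [526.3, -25.1, 118.3]
eef_rot: [-3.142, -0.0, 2.798]
wrist_force: [0.3, -0.1, -2.0]
finger_gap: 51.5
```

Call:
servo_tool([
  [0, 0, 0.03, 0, 0, 0],
  [0, 0, 0.06, 0, 0, 0],
  [0, 0, 0.09, 0, 0, 0],
  [0, 0, 0.12, 0, 0, 0],
  [0, 0, 0.15, 0, 0, 0],
  [0, 0, 0.18, 0, 0, 0],
  [0, 0, 0.2, 0, 0, 0],
  [0, 0, 0.2, 0, 0, 0],
  [0, 0, 0.2, 0, 0, 0],
  [0, 0, 0.2, 0, 0, 0],
])

```text
clock: 19.03
eef_pos: [526.3, -25.1, 116.5]
eef_rot: [-3.142, 0.0, 2.798]
wrist_force: [0.1, 0.2, -1.3]
finger_gap: 51.8
```

Call:
servo_tool([
  [0, 0, 0.01, 0, 0, 0],
  [0, 0, 0.02, 0, 0, 0],
  [0, 0, 0.03, 0, 0, 0],
  [0, 0, 0.04, 0, 0, 0],
  [0, 0, 0.05, 0, 0, 0],
  [0, 0, 0.06, 0, 0, 0],
  [0, 0, 0.06, 0, 0, 0],
  [0, 0, 0.06, 0, 0, 0],
  [0, 0, 0.06, 0, 0, 0],
  [0, 0, 0.06, 0, 0, 0],
])

```text
clock: 19.87
eef_pos: [526.4, -25.1, 116.3]
eef_rot: [3.142, 0.0, 2.798]
wrist_force: [-2.8, -0.5, 5.2]
finger_gap: 51.7
```

Call:
servo_tool([
  [0, 0, 0, 0, 0, 0],
  [0, 0, 0, 0, 0, 0],
  [0, 0, 0, 0, 0, 0],
  [0, 0, 0, 0, 0, 0],
  [0, 0, 0, 0, 0, 0],
  [0, 0, -0.3, 0, 0, 0],
  [0, 0, -0.9, 0, 0, 0],
  [0, 0, -2.1, 0, 0, 0],
  [0, 0, -4, 0, 0, 0],
  [0, 0, -6, 0, 0, 0],
], gripper=7)

```text
clock: 20.7
eef_pos: [526.1, -25.1, 176.7]
eef_rot: [-3.141, -0.001, 2.798]
wrist_force: [0.3, 1.0, 0.7]
finger_gap: 69.9
```

```bash
echo '[526.43,-25.18,175.95,2.798]' > cmd.json; python3 snap.py 7; python3 - <<'E'
from fit import *
s=load("s7"); x=load("t7")
crop(s,205,150,305,240,"b7.png",8,[(rect(526.9,-25.1,2.798,128),(0,255,0))])
E
python3 plan.py ,,200,1.9,10; python3 plan.py 640,14,200,1.571,10
```

```text
20.8 [527.6 -25.3 179.3] [3.14  0.005 2.798] [0.6 0.1 0.1] 69.9
[[0.0,0.0,-0.24,0,0,0.09],[0.0,0.0,-0.48,0,0,0.18],[0.0,0.0,-0.72,0,0,0.269],[0.0,0.0,-0.96,0,0,0.359],[0.0,0.0,-1.2,0,0,0.449],[0.0,0.0,-1.44,0,0,0.539],[0.0,0.0,-1.68,0,0,0.629],[0.0,0.0,-1.92,0,0,0.718],[0.0,0.0,-2.16,0,0,0.808],[0.0,0.0,-2.41,0,0,0.898]]
[526.43 -25.18 200.05   1.9 ]
[[0.0,1.2,0.0,0,0,0.033],[0.01,2.4,0.0,0,0,0.066],[0.01,3.6,0.0,0,0,0.099],[0.01,4.81,0.0,0,0,0.132],[0.02,6.01,0.0,0,0,0.164],[0.02,7.21,0.0,0,0,0.197],[0.03,8.41,0.0,0,0,0.23],[0.03,9.61,0.0,0,0,0.263],[0.03,10.81,0.0,0,0,0.296],[0.04,12.01,0.0,0,0,0.329]]
[639.95  14.03 200.05   1.57]
```

View pics/b7.png

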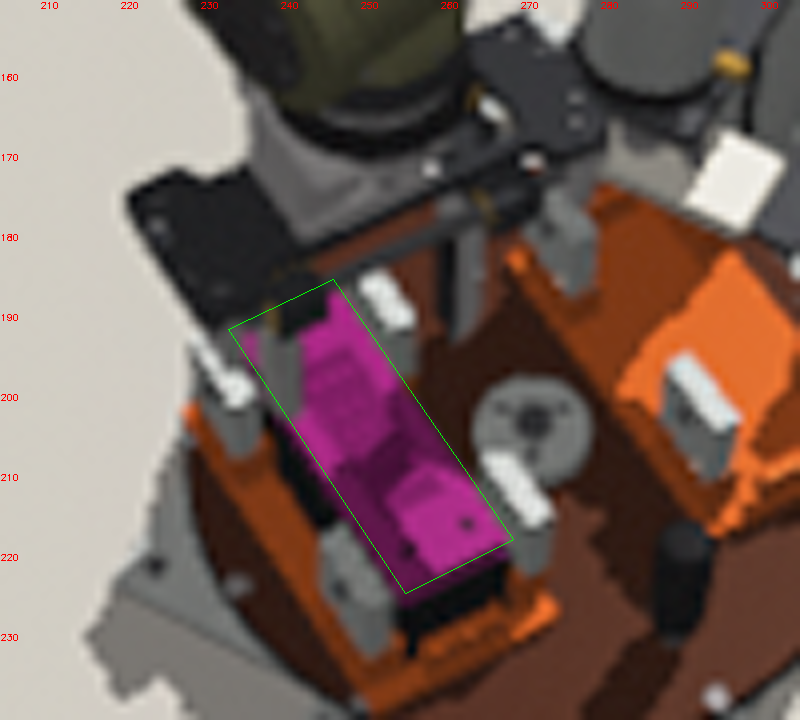

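```bash
python3 - <<'E'
from fit import *
crop(t,238,138,268,168,"zh.png",15); crop(s,275,205,305,240,"zhs.png",15)
print(proj(t,[[663.6+3.2,16,136]]),proj(s,[[663.6+.8,16,136]]))
E
```

```text
[[249.74827237 150.05562759]] [[290.57505884 217.18522935]]
```

Call:
servo_tool([
  [0, 0, -0.24, 0, 0, 0.09],
  [0, 0, -0.48, 0, 0, 0.18],
  [0, 0, -0.72, 0, 0, 0.27],
  [0, 0, -0.96, 0, 0, 0.36],
  [0, 0, -1.2, 0, 0, 0.45],
  [0, 0, -1.4, 0, 0, 0.54],
  [0, 0, -1.7, 0, 0, 0.63],
  [0, 0, -1.9, 0, 0, 0.72],
  [0, 0, -2.2, 0, 0, 0.81],
  [0, 0, -2.41, 0, 0, 0.898],
])

```text
clock: 21.63
eef_pos: [526.2, -25.1, 199.7]
eef_rot: [-3.141, -0.0, 1.895]
wrist_force: [-0.3, -0.2, 0.4]
finger_gap: 69.7
```

View pics/zh.png

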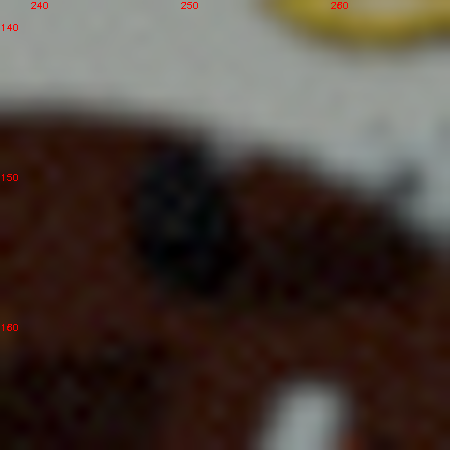

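View pics/zhs.png

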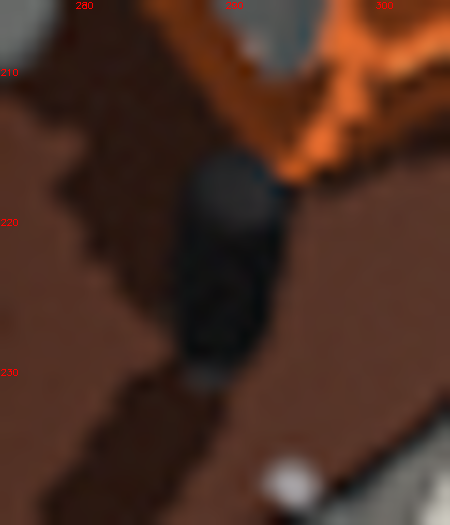

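```bash
echo '[526.43,-25.18,200.05,1.9]' > cmd.json; python3 plan.py 663.6,16,180,1.571,10;python3 plan.py ,,95,,7 ,,,,3
```

```text
[[-0.05,1.43,0.2,0,0,0.033],[-0.11,2.86,0.4,0,0,0.066],[-0.16,4.29,0.6,0,0,0.099],[-0.22,5.72,0.8,0,0,0.132],[-0.27,7.16,1.0,0,0,0.164],[-0.32,8.59,1.2,0,0,0.197],[-0.38,10.02,1.4,0,0,0.23],[-0.43,11.45,1.6,0,0,0.263],[-0.48,12.88,1.8,0,0,0.296],[-0.54,14.31,2.01,0,0,0.329]]
[663.59  15.97 179.95   1.57]
[[0.0,0.0,1.21,0,0,-0.0],[0.0,0.0,2.43,0,0,-0.0],[0.0,0.0,3.64,0,0,-0.0],[0.0,0.0,4.85,0,0,-0.0],[0.0,0.0,6.07,0,0,-0.0],[0.0,0.0,7.28,0,0,-0.0],[0.0,0.0,8.5,0,0,-0.0],[0.0,0.0,8.5,0,0,-0.0],[0.0,0.0,8.5,0,0,-0.0],[0.0,0.0,8.5,0,0,-0.0]]
[663.59  15.97  94.95   1.57]
```

Call:
servo_tool([
  [-0.05, 1.43, 0.2, 0, 0, 0.033],
  [-0.1, 2.86, 0.4, 0, 0, 0.066],
  [-0.15, 4.3, 0.6, 0, 0, 0.1],
  [-0.2, 5.7, 0.8, 0, 0, 0.132],
  [-0.27, 7.2, 1.0, 0, 0, 0.164],
  [-0.3, 8.6, 1.2, 0, 0, 0.197],
  [-0.4, 10, 1.4, 0, 0, 0.23],
  [-0.4, 11.4, 1.6, 0, 0, 0.263],
  [-0.5, 12.9, 1.8, 0, 0, 0.296],
  [-0.54, 14.31, 2.01, 0, 0, 0.329],
], gripper=5)

```text
clock: 22.47
eef_pos: [664.0, 16.2, 179.1]
eef_rot: [-3.141, 0.0, 1.569]
wrist_force: [0.6, 0.4, -0.3]
finger_gap: 50.2
```

```bash
python3 snap.py 8; python3 - <<'E'
from fit import *
s=load("s8")
crop(s,215,150,335,260,"b8.png",6)
E
```

```text
22.5667 [664.   16.5 178.3] [-3.14  -0.     1.571] [-0.8 -0.3 -0.2] 49.9
```

View pics/b8.png

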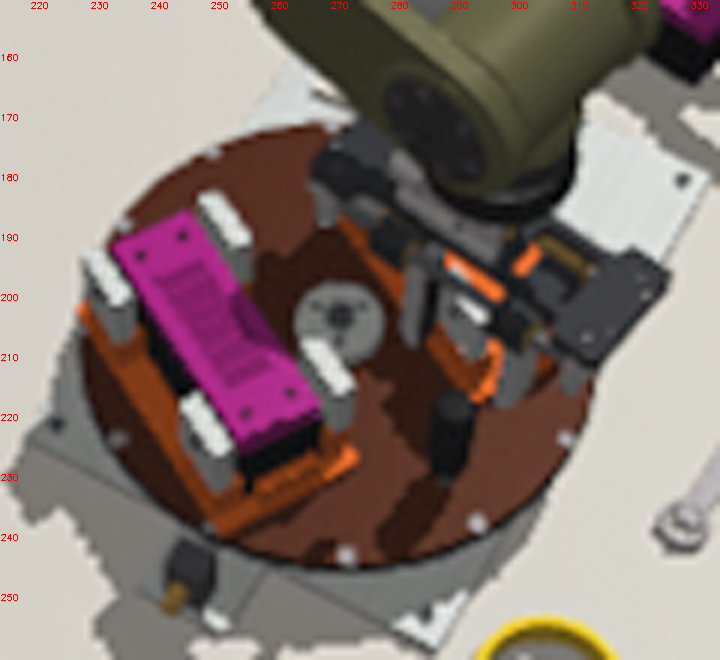

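Call:
servo_tool([
  [0, 0, 1.2, 0, 0, 0],
  [0, 0, 2.4, 0, 0, 0],
  [0, 0, 3.6, 0, 0, 0],
  [0, 0, 4.8, 0, 0, 0],
  [0, 0, 6.1, 0, 0, 0],
  [0, 0, 7.3, 0, 0, 0],
  [0, 0, 8.5, 0, 0, 0],
  [0, 0, 8.5, 0, 0, 0],
  [0, 0, 8.5, 0, 0, 0],
  [0, 0, 8.5, 0, 0, 0],
])

```text
clock: 23.4
eef_pos: [663.8, 16.0, 95.4]
eef_rot: [3.141, 0.0, 1.571]
wrist_force: [-0.7, -0.5, 0.2]
finger_gap: 49.9
```

Call:
servo_tool([
  [0, 0, 0, 0, 0, 0],
  [0, 0, 0, 0, 0, 0],
  [0, 0, 0, 0, 0, 0],
  [0, 0, 0, 0, 0, 0],
  [0, 0, 0, 0, 0, 0],
  [0, 0, 0, 0, 0, 0],
  [0, 0, 0, 0, 0, 0],
  [0, 0, 0, 0, 0, 0],
  [0, 0, 0, 0, 0, 0],
  [0, 0, 0, 0, 0, 0],
], gripper=2, grip_force=30)

```text
clock: 24.23
eef_pos: [664.2, 15.7, 95.3]
eef_rot: [3.139, 0.0, 1.571]
wrist_force: [5.6, -1.1, -0.8]
finger_gap: 25.4
```

```bash
python3 - <<'E'
import numpy as np,json
C=np.array([555.3,54.8]);az=np.radians(-19.7)
P=lambda k:C+115*np.array([np.cos(az-np.radians(k)),np.sin(az-np.radians(k))])
cmd=np.array([663.59,15.97])
for i in range(5):
    out=[]
    for k in range(1,11):
        d=(P(30*i+3*k)-cmd)/10;out.append([round(d[1],2),round(d[0],2),0,0,0,0])
    print(json.dumps(out).replace(" ",""));cmd=cmd+10*np.array([out[-1][1],out[-1][0]]);print(cmd)
E
```

```text
[[-0.55,-0.22,0,0,0,0],[-1.1,-0.47,0,0,0,0],[-1.64,-0.74,0,0,0,0],[-2.16,-1.04,0,0,0,0],[-2.66,-1.37,0,0,0,0],[-3.15,-1.73,0,0,0,0],[-3.62,-2.11,0,0,0,0],[-4.06,-2.51,0,0,0,0],[-4.49,-2.94,0,0,0,0],[-4.89,-3.39,0,0,0,0]]
[629.69 -32.93]
[[-0.37,-0.47,0,0,0,0],[-0.73,-0.96,0,0,0,0],[-1.05,-1.46,0,0,0,0],[-1.35,-1.99,0,0,0,0],[-1.62,-2.52,0,0,0,0],[-1.87,-3.08,0,0,0,0],[-2.08,-3.64,0,0,0,0],[-2.26,-4.21,0,0,0,0],[-2.42,-4.79,0,0,0,0],[-2.54,-5.38,0,0,0,0]]
[575.89 -58.33]
[[-0.09,-0.6,0,0,0,0],[-0.15,-1.2,0,0,0,0],[-0.18,-1.8,0,0,0,0],[-0.18,-2.4,0,0,0,0],[-0.15,-3.0,0,0,0,0],[-0.08,-3.6,0,0,0,0],[0.01,-4.19,0,0,0,0],[0.14,-4.78,0,0,0,0],[0.3,-5.36,0,0,0,0],[0.49,-5.94,0,0,0,0]]
[516.49 -53.43]
[[0.21,-0.56,0,0,0,0],[0.46,-1.11,0,0,0,0],[0.74,-1.64,0,0,0,0],[1.04,-2.16,0,0,0,0],[1.37,-2.67,0,0,0,0],[1.72,-3.15,0,0,0,0],[2.1,-3.62,0,0,0,0],[2.51,-4.06,0,0,0,0],[2.94,-4.49,0,0,0,0],[3.38,-4.89,0,0,0,0]]
[467.59 -19.63]
[[0.47,-0.38,0,0,0,0],[0.96,-0.73,0,0,0,0],[1.47,-1.06,0,0,0,0],[1.99,-1.35,0,0,0,0],[2.53,-1.63,0,0,0,0],[3.08,-1.87,0,0,0,0],[3.64,-2.08,0,0,0,0],[4.22,-2.27,0,0,0,0],[4.8,-2.42,0,0,0,0],[5.39,-2.54,0,0,0,0]]
[442.19  34.27]
```

Call:
servo_tool([
  [-0.55, -0.22, 0, 0, 0, 0],
  [-1.1, -0.47, 0, 0, 0, 0],
  [-1.64, -0.74, 0, 0, 0, 0],
  [-2.16, -1.04, 0, 0, 0, 0],
  [-2.66, -1.37, 0, 0, 0, 0],
  [-3.15, -1.73, 0, 0, 0, 0],
  [-3.62, -2.11, 0, 0, 0, 0],
  [-4.06, -2.51, 0, 0, 0, 0],
  [-4.49, -2.94, 0, 0, 0, 0],
  [-4.89, -3.39, 0, 0, 0, 0],
], gripper=2, grip_force=40)

```text
clock: 25.07
eef_pos: [629.8, -33.4, 95.3]
eef_rot: [3.14, 0.0, 1.571]
wrist_force: [6.6, -0.7, 0.6]
finger_gap: 25.4
```

Forces are small; continuing.

Call:
servo_tool([
  [-0.37, -0.47, 0, 0, 0, 0],
  [-0.73, -0.96, 0, 0, 0, 0],
  [-1.05, -1.46, 0, 0, 0, 0],
  [-1.35, -1.99, 0, 0, 0, 0],
  [-1.62, -2.52, 0, 0, 0, 0],
  [-1.87, -3.08, 0, 0, 0, 0],
  [-2.08, -3.64, 0, 0, 0, 0],
  [-2.26, -4.21, 0, 0, 0, 0],
  [-2.42, -4.79, 0, 0, 0, 0],
  [-2.54, -5.38, 0, 0, 0, 0],
])

```text
clock: 25.9
eef_pos: [575.6, -58.4, 95.2]
eef_rot: [3.14, -0.0, 1.571]
wrist_force: [5.7, 0.3, 3.2]
finger_gap: 25.0
```

```bash
python3 snap.py 9; python3 - <<'E'
from fit import *
s=load("s9")
crop(s,215,150,335,260,"b9.png",6)
E
```

```text
26.0 [575.  -58.5  95.2] [-3.141  0.     1.571] [-1.  -2.5  5.6] 25.5
```

View pics/b9.png

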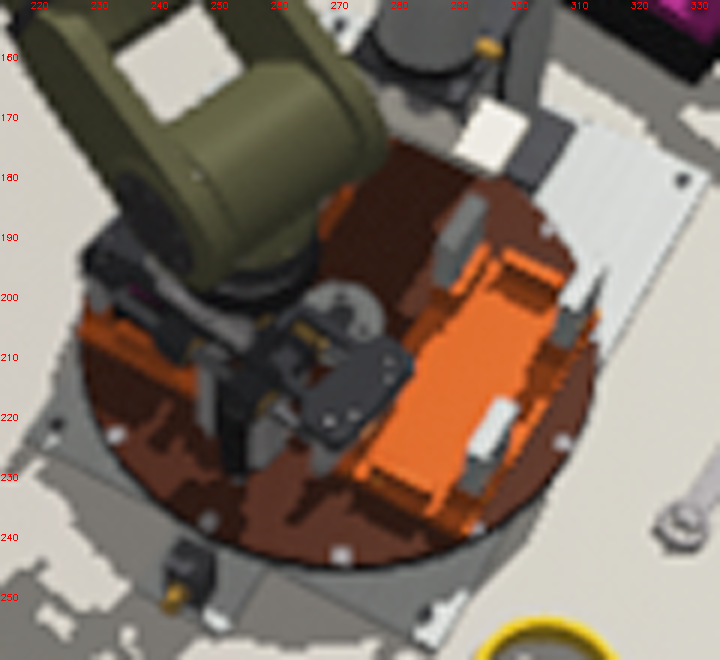

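Call:
servo_tool([
  [-0.09, -0.6, 0, 0, 0, 0],
  [-0.15, -1.2, 0, 0, 0, 0],
  [-0.18, -1.8, 0, 0, 0, 0],
  [-0.18, -2.4, 0, 0, 0, 0],
  [-0.15, -3.0, 0, 0, 0, 0],
  [-0.08, -3.6, 0, 0, 0, 0],
  [0.01, -4.19, 0, 0, 0, 0],
  [0.14, -4.78, 0, 0, 0, 0],
  [0.3, -5.36, 0, 0, 0, 0],
  [0.49, -5.94, 0, 0, 0, 0],
])

```text
clock: 26.83
eef_pos: [516.3, -53.0, 95.2]
eef_rot: [3.14, -0.0, 1.571]
wrist_force: [5.6, 2.2, 4.0]
finger_gap: 25.3
```

Call:
servo_tool([
  [0.21, -0.56, 0, 0, 0, 0],
  [0.46, -1.11, 0, 0, 0, 0],
  [0.74, -1.64, 0, 0, 0, 0],
  [1.04, -2.16, 0, 0, 0, 0],
  [1.37, -2.67, 0, 0, 0, 0],
  [1.72, -3.15, 0, 0, 0, 0],
  [2.1, -3.62, 0, 0, 0, 0],
  [2.51, -4.06, 0, 0, 0, 0],
  [2.94, -4.49, 0, 0, 0, 0],
  [3.38, -4.89, 0, 0, 0, 0],
])

```text
clock: 27.67
eef_pos: [467.9, -19.0, 95.2]
eef_rot: [3.139, -0.001, 1.571]
wrist_force: [10.8, 1.5, 0.8]
finger_gap: 25.3
```

```bash
python3 snap.py 10; python3 - <<'E'
from fit import *
s=load("s10")
crop(s,215,130,335,260,"b10.png",6)
s=load("t10")
crop(s,180,130,310,240,"a10.png",6)
E
```

```text
27.7667 [467.5 -18.5  95.2] [ 3.140e+00 -1.000e-03  1.571e+00] [5.7 5.9 3.1] 25.6
```

View pics/b10.png

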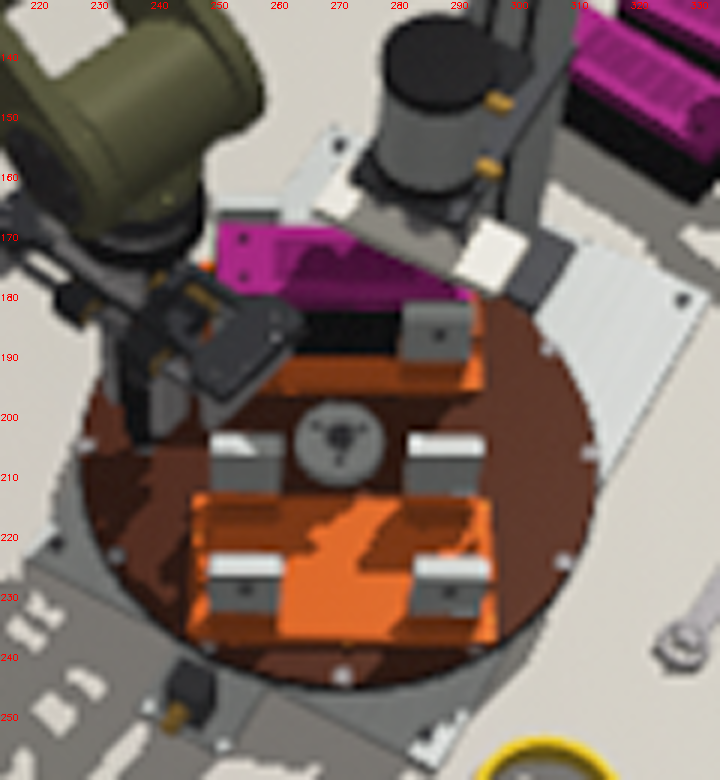

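View pics/a10.png

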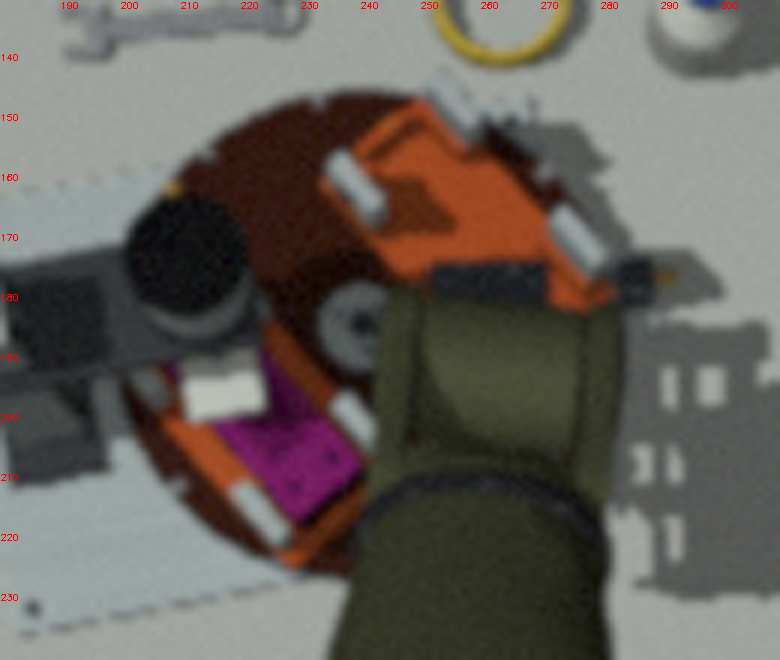

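Call:
servo_tool([
  [0.47, -0.38, 0, 0, 0, 0],
  [0.96, -0.73, 0, 0, 0, 0],
  [1.47, -1.06, 0, 0, 0, 0],
  [1.99, -1.35, 0, 0, 0, 0],
  [2.53, -1.63, 0, 0, 0, 0],
  [3.08, -1.87, 0, 0, 0, 0],
  [3.64, -2.08, 0, 0, 0, 0],
  [4.22, -2.27, 0, 0, 0, 0],
  [4.8, -2.42, 0, 0, 0, 0],
  [5.39, -2.54, 0, 0, 0, 0],
])

```text
clock: 28.6
eef_pos: [442.9, 34.5, 95.2]
eef_rot: [3.139, 0.0, 1.571]
wrist_force: [11.4, -3.9, -0.9]
finger_gap: 25.7
```

Call:
servo_tool([
  [0, 0, 0, 0, 0, 0],
  [0, 0, 0, 0, 0, 0],
  [0, 0, 0, 0, 0, 0],
  [0, 0, 0, 0, 0, 0],
  [0, 0, 0, 0, 0, 0],
  [0, 0, 0, 0, 0, 0],
  [0, 0, 0, 0, 0, 0],
  [0, 0, 0, 0, 0, 0],
  [0, 0, 0, 0, 0, 0],
  [0, 0, 0, 0, 0, 0],
])

```text
clock: 29.43
eef_pos: [442.9, 34.6, 95.2]
eef_rot: [3.139, -0.001, 1.571]
wrist_force: [8.6, 2.4, 0.8]
finger_gap: 25.1
```

```bash
python3 snap.py 11; python3 - <<'E'
from fit import *
s=load("s11")
crop(s,215,130,335,260,"b11.png",6)
s=load("t11")
crop(s,180,130,310,240,"a11.png",6)
E
```

```text
29.5333 [442.9  34.6  95.2] [ 3.139e+00 -1.000e-03  1.571e+00] [9.2 2.6 1.2] 25.0
```

View pics/b11.png

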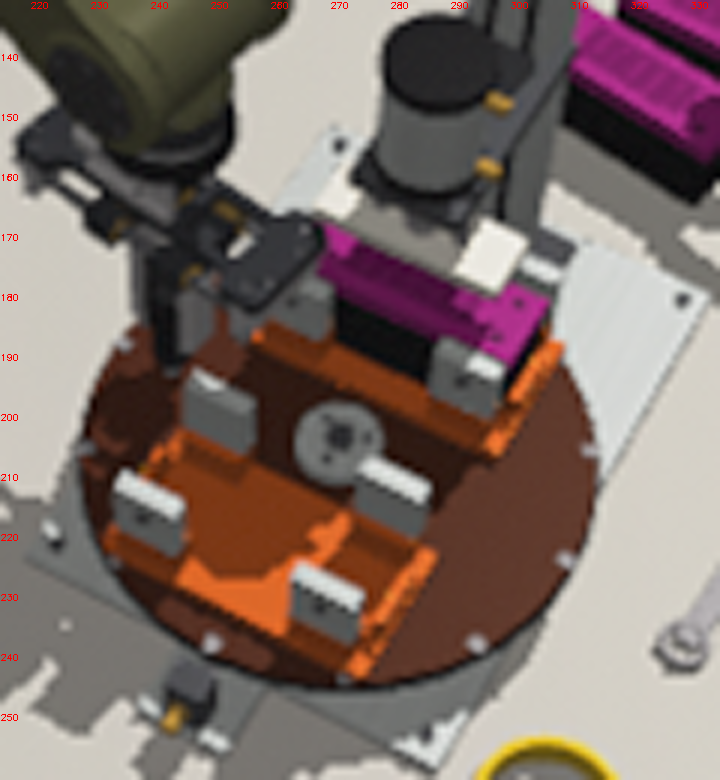

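View pics/a11.png

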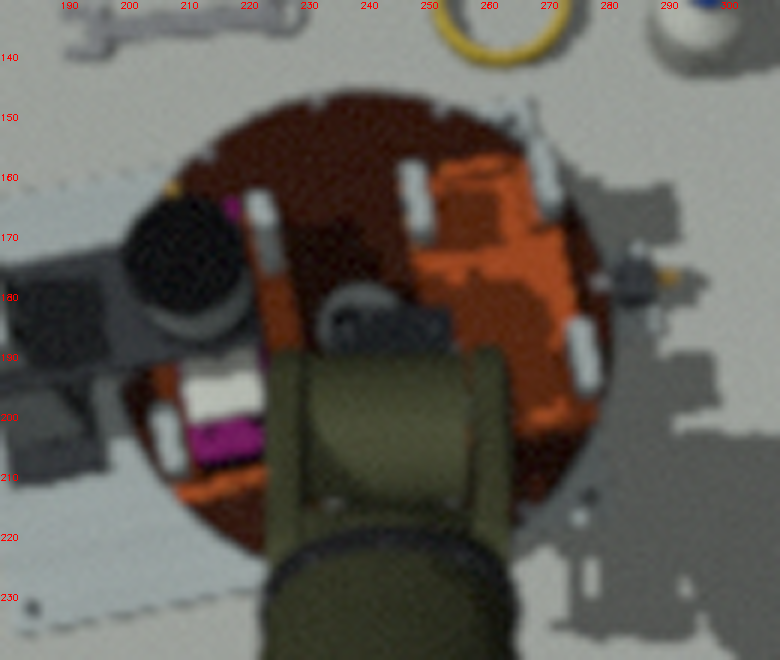

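Call:
servo_tool([
  [0, 0, 0, 0, 0, 0],
  [0, 0, 0, 0, 0, 0],
  [0, 0, 0, 0, 0, 0],
  [0, 0, 0, 0, 0, 0],
  [0, 0, 0, 0, 0, 0],
  [0, 0, 0, 0, 0, 0],
  [0, 0, -1, 0, 0, 0],
  [0, 0, -2.5, 0, 0, 0],
  [0, 0, -4.5, 0, 0, 0],
  [0, 0, -7, 0, 0, 0],
], gripper=5)

```text
clock: 30.37
eef_pos: [441.5, 34.3, 165.6]
eef_rot: [-3.14, -0.0, 1.571]
wrist_force: [-0.1, 0.5, -0.3]
finger_gap: 50.2
```

Call:
servo_tool([
  [0, 0, -1, 0, 0, 0],
  [-1, 0, -2, 0, 0, 0],
  [-2.5, 0, -3, 0, 0, 0],
  [-5, 0, -3, 0, 0, 0],
  [-8, 0, -3, 0, 0, 0],
  [-11, 0, -3, 0, 0, 0],
  [-14, 0, -3, 0, 0, 0],
  [-17, 0, -3, 0, 0, 0],
  [-20, 0, -3, 0, 0, 0],
  [-20, 0, -3, 0, 0, 0],
])

```text
clock: 31.2
eef_pos: [441.3, -170.0, 194.2]
eef_rot: [-3.14, 0.0, 1.568]
wrist_force: [-0.7, -0.5, -0.2]
finger_gap: 49.9
```

```bash
python3 snap.py 12; python3 - <<'E'
from fit import *
s=load("s12")
crop(s,225,140,325,240,"b12.png",6)
s=load("t12")
crop(s,180,130,310,240,"a12.png",6)
kt=0
E
```

```text
31.3 [ 441.5 -166.7  194.2] [-3.140e+00 -1.000e-03  1.569e+00] [-0.   0.4 -0.4] 50.0
```

View pics/b12.png

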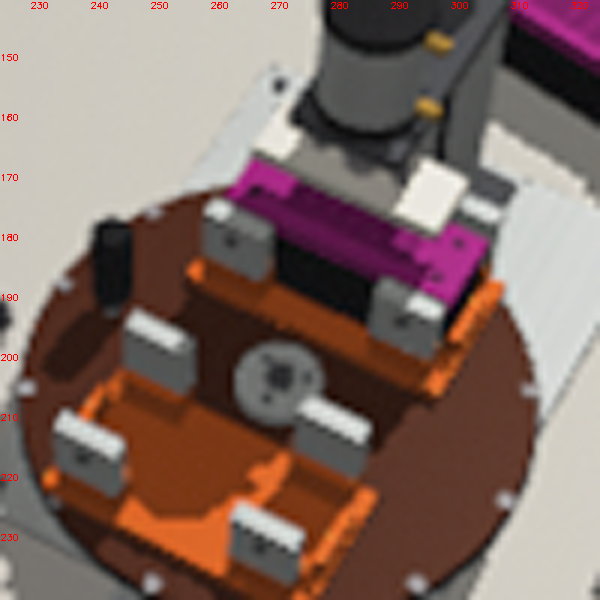

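View pics/a12.png

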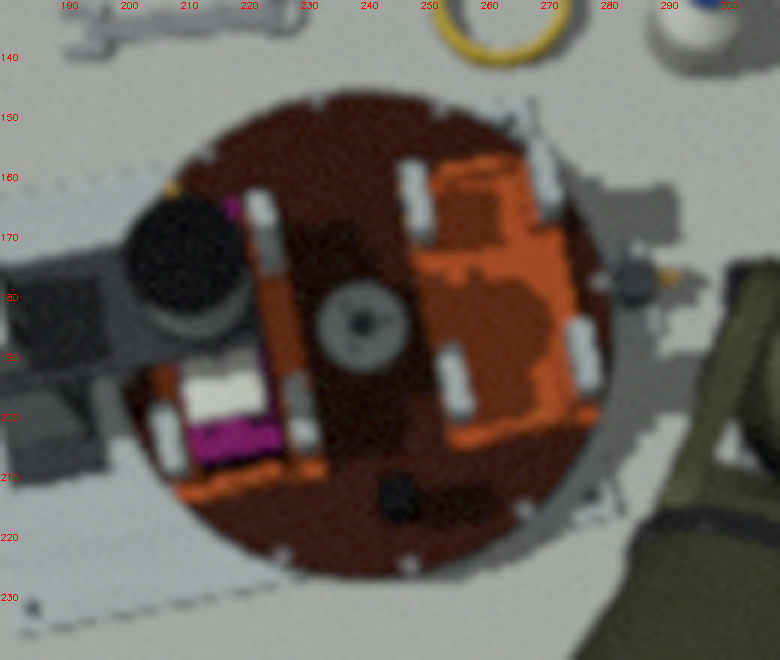

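```bash
python3 - <<'E'
from fit import *
c=load("t12")
# press-side lid end corner and empty-nest cheeks, hand-picked in a12 (6 px/px)
k=np.array([(415,200),(543,178),(455,382),(583,355)])/6+[179.5,129.5]
def model(p):
    x,y,a,h=p;C,n=np.cos(a),np.sin(a)
    return np.array([[x+C*i*56-n*j*h,y+n*i*56+C*j*h,134] for i,j in((1,1),(1,-1),(-1,1),(-1,-1))])
f=lambda p:(proj(c,model([p[0]*100,p[1]*100,p[2],p[3]*10]))-k).ravel()
r=least_squares(f,[5.3,-.26,.17,3.8]);print((r.x*[100,100,1,10]).round(3),np.sqrt((r.fun**2).mean()),"expected yaw",-.344-np.radians(150)+np.pi)
# lid predicted on tank at press
A=np.array([555.3,54.8]);az=np.radians(-109.7-150);T=A+85*np.array([np.cos(az),np.sin(az)])
s=load("s12")
crop(s,255,155,315,205,"b12o.png",12,[(rect(T[0]+.8,T[1],.18,128),(0,255,0))])
E
```

```text
[ 5.71962e+02 -2.75520e+01  1.82000e-01  3.83720e+01] 0.21220789950684013 expected yaw 0.17959877559829884
```

View pics/b12o.png

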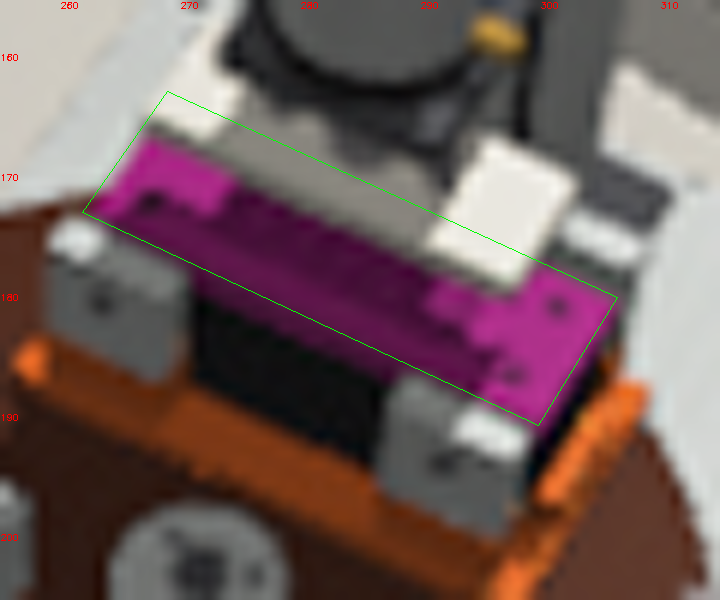

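Call:
servo_tool([
  [0, 0, 0, 0, 0, 0],
  [0, 0, 0, 0, 0, 0],
  [0, 0, 0, 0, 0, 0],
  [0, 0, 0, 0, 0, 0],
  [0, 0, 0, 0, 0, 0],
  [0, 0, 0, 0, 0, 0],
  [0, 0, 0, 0, 0, 0],
  [0, 0, 0, 0, 0, 0],
  [0, 0, 0, 0, 0, 0],
  [0, 0, 0, 0, 0, 0],
])

```text
clock: 32.13
eef_pos: [442.1, -165.7, 194.8]
eef_rot: [-3.142, -0.0, 1.571]
wrist_force: [-0.3, -0.2, -0.3]
finger_gap: 50.0
```

```bash
python3 -c "
from cell import sign_off
print(sign_off())"
```

```text
the job is handed in; nothing more can be done
None
```

I placed the top magenta lid on the black tank and swung the plate clockwise five clicks (150°), so the tank now stands under the lid press. I handed the job in at about 32 s. `sign_off` gives no verdict, so the checks below are my own.

- **Lid:** I gripped it near one end in the stacker, set it down on the clear spot and gripped it again at its middle. I lowered it onto the rim until the wrist felt about 5 N, then let go. The picture after release showed it flush with the tank between the cheeks.
- **Plate:** The other, empty nest gave an angle of 0.182 rad in the last top picture, against 0.180 expected for the press click. The wrist showed at most about 11 N in the readings taken during the swing.
- **Last pictures:** The lid lies flat on the tank under the press foot. In the scene camera its right end matches the predicted outline. At the left end the magenta stops about 2 pixels short of the outline; the hidden or shaded edge there could not be checked closely.
- **Robot:** The gripper had released the handle and was clear of everything, with wrist force near zero.
- **Disagreement:** The two cameras differed by up to about 4 mm in x. I corrected for this using the lid's known place after I had set it down.
- **Not measured:** I did not measure the other lids and loose items again at the end. Nothing looked moved in the pictures I viewed.

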